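# Set up and wind the musical carousel on the mantelpiece

## Task

Get the musical carousel ready to play: lift the bottle stopper off the turntable and stand it, head down as it is, on the empty cork coaster, and set every wooden figure that is out on the shelf upright and fully down in the nest cut to its shape. Push the stop slide right over to stop before you touch the key, then wind the key clockwise, a part turn at a time, until the spring is fully wound, leaving the slide at stop. Do not shift the other things on the mantelpiece.

Things in the scene. Friction and masses are not known exactly. Their poses are not given: they have to be found in the camera images.
- deck (a point): Centre of the flat top of the musical carousel's birch-ply case, 170 (x) by 340 (y) by 55 mm high, stuck fast to the shelf. x points across the case away from the robot, y along it towards the turntable end, z up. In this frame the key's axis is at (0, -80 mm), the slide's slot runs along x at y = -145 mm, the turntable's axis is at (0, 75 mm). A clear window shows the works.
- turntable (a joint): Angle (rad) of the ply turntable (200 mm across, top surface 16 mm above the deck), growing anticlockwise seen from above. It stands where it last stopped and stays unless pushed hard (0.25 Nm). Four nests sit on it 90 degrees apart, each a plate 8 mm thick with a cut-out down to the turntable's surface, centred 64 mm from its axis; the middle (68 mm across) is bare.
- key (a joint): Winding angle (rad) of the brass butterfly key, growing clockwise seen from above: 0 run down, 8.0 fully wound at a hard stop. It stays where it is let go. It takes 0.07 to 0.13 Nm, rising as the spring tightens; too far for one turn of the gripper, so let go, turn back and take it again. At 0 the wings lie along the case's x.
- key_wing (a point): Centre of the butterfly key's wings, on the key's vertical axis, 38 mm above the deck. The wings are one flat plate 44 mm wide (along this frame's x, which turns with the key), 9 mm thick (along y) and 24 mm high (12 mm above and below this point), on an 8 mm stem; pinch them across the thickness from above.
- stop_slide (a joint): Travel (m) of the brass stop slide: 0 to 0.004 is run, 0.024 (hard end) is stop. It slides along the deck frame's +x (away from the robot) towards stop, needs 2 N and stays where it is left.
- slide_tab (a point): Centre of the top of the stop slide's tab, a brass upright 10 mm (along the slide's travel, x) by 12 mm (y) standing 19 mm above the deck.
- tree: Walnut poplar tree, 66 mm high: a round foot 42 mm across and 10 mm high, then a plain round column 28 mm across with a domed top. Origin at the centre of its underside, z up. May be absent (None).
- house: Walnut terrace house, 66 mm high: a square foot 38 by 38 mm, 10 mm high, then square walls 28 by 28 mm from 10 up to 48 mm, and a gabled roof whose ridge (62 mm high) runs along its x, with a small chimney. Origin at the centre of its underside; x and y along its sides, z up. May be absent (None).
- tram: Walnut tram, 49 mm high: an oblong foot 62 (x) by 28 mm (y), 10 mm high, then a body 56 (x) by 20 mm (y) from 10 up to 46 mm. Origin at the centre of its underside, z up. May be absent (None).
- lighthouse: Walnut lighthouse, 68 mm high: a round foot 28 mm across and 10 mm high, a round column 20 mm across from 10 to 50 mm, a thin gallery and a narrower lamp with a cap. Origin at the centre of its underside, z up. May be absent (None).
- nest_tree (a point): Centre of the floor of the tree's nest: a round cut-out 46 mm across, 8 mm deep, in a plate 60 by 60 mm. x and y turn with the turntable; z up.
- nest_house (a point): Centre of the floor of the house's nest: a square cut-out 42 by 42 mm, 8 mm deep, sides along x and y (which turn with the turntable), in a plate 56 by 56 mm.
- nest_tram (a point): Centre of the floor of the tram's nest: an oblong cut-out 66 (x) by 32 mm (y), 8 mm deep, in a plate 78 by 44 mm. x and y turn with the turntable.
- nest_lighthouse (a point): Centre of the floor of the lighthouse's nest: a round cut-out 32 mm across, 8 mm deep, in a plate 46 by 46 mm.
- stopper: Chrome bottle stopper, 66 mm high, standing head down: a flat round head 36 mm across and 22 mm high, then a plug 20 to 22 mm across with black sealing rings pointing up. Someone has parked it on the bare middle of the turntable. Origin at the centre of the flat end of its head, z towards the plug.
- coaster_free: The empty cork coaster: a disc 95 mm across and 6 mm thick, lying fast on the shelf at one end or the other of the mantelpiece. Origin at the centre of its underside.
- coaster_planter: The other cork coaster, the same, with the planter on it. Origin at the centre of its underside.
- planter: Matt black ceramic planter with a succulent, 94 mm across at the rim, 115 mm high, standing on its coaster. A bystander. Origin at the centre of its underside.
- frame: Clear acrylic photo frame, a standing block 24 (x) by 130 (y) by 100 mm high at the back of the shelf. A bystander. Origin at the centre of its underside.
- tealight: White ceramic tealight holder, 62 mm across, 36 mm high, among the figures. A bystander. Origin at the centre of its underside.
- matchbox: Plain matchbox, 55 by 36 by 16 mm, lying flat. A bystander. Origin at the centre of its underside.
- candle: Candle in a glass, 68 mm across, 85 mm high, at the back right. A bystander. Origin at the centre of its underside.
- glasses_case: Black spectacles case, 55 by 155 by 34 mm, at the back behind the turntable. A bystander. Origin at the centre of its underside.
Things that resemble listed ones, but are neither listed nor needed, are in the scene too. Leave any green look-alike of the tram alone.

How it is judged:
By the outcome, as a careful person would: the job done as asked, in the order asked, and still so for the second after the job is handed in, with the robot touching nothing.
Of tree, house, tram, lighthouse only 2 to 4 are there at a start; the rules pass over those that are not, and their reading is None.
At some moment in a run one of tree, house, tram, lighthouse, stopper may be knocked a few centimetres aside while the robot is not near it.
It also fails if it takes over 210 s, if anything falls off the work surface, if the arm or the gripper's body presses on something with over 40 N, if the wrist force passes 120 N, or if a joint passes its speed limit or range.

## Robot

A 7-joint arm with a two-finger parallel gripper is mounted at the origin on the work surface. World frame = base frame: x ahead of the robot, y to its left, z up, the work surface at z = 0. Lengths are in m, angles in rad, forces in N, time in s.
With the tool pointing down it reaches from about 0.425 to 0.925 m from the base axis. Payload 6.8 kg.
Tool frame: the origin (TCP) lies midway between the tips of the shut fingers; the grasp point (between the pads) lies 19 mm behind it (bot.pinch_z is the distance from the TCP to the grasp point, in m); z points along the fingers, y is the line along which they close (so a half turn about z gives the same grasp; the last joint's range is limited). The gripper opens to 85 mm and grips with 20 to 120 N. Pads are 22 mm wide; open, the fingers measure 114 mm over their backs; the gripper's body (76 mm by 85 mm) begins 54 mm behind the grasp point. The pads swing forward as they close: fully open they stand 13 mm farther back than shut.
Start: joints at [1.116, 0.477, 0.022, 1.555, -0.011, 1.109, -0.083], TCP at [0.229, -0.635, 0.231] pointing down, gripper open.
Joint ranges: [-2.96, 2.96], [-0.34, 2.1], [-1.41, 1.46], [0.24, 2.44], [-1.37, 4.51], [0.17, 1.92], [-2.96, 2.96]. Speed limits (rad/s): [2.39, 2.39, 3.14, 3.14, 3.14, 3.14, 3.14].

## Interface

Orientations are given as a unit quaternion [w, x, y, z].
In Python, from station import bot, imaging gives the robot as it stands. The module is installed in compiled form; this text tells all that it offers.
- The arm moves only by the tool carry_out, never from a script. Its argument "targets" is a list of rows, each a list of 5 numbers: the shift along the tool's x, y, z in cm, then the turn about the tool's z in degrees, then the opening, from -1 (shut) to 1 (fully open). In form: [[x, y, z, yaw, gripper], ...]. A call has 1 to 12 rows; each row shifts and turns the commanded pose from where the row before left it, along the tool's axes as they then stand; what a row does not reach is not made up. A row lasts 1/10 s, in which the tool goes at most 50 mm and 8.59 degrees, less where a joint would pass 70% of its speed; a pose out of reach is approached as far as the arm can. A call is refused whole if a number of a shift passes 5 or a number of a turn 8.59, either way. A call with a gripper value outside its range is refused whole. The fingers move at their own pace and stop on an object; "force" is the grip in N (left out, the last holds). Time passes only in rows, so rows that do not move let the fingers close. It gives the time, the measured TCP pose, the force, the opening and the grip force at its end, in the units of the state.
- bot.get_obs(): the state, without advancing time (a new reading comes with each control period).
- imaging.read_camera(name): name is "side" or "top"; returns the picture (480x640x3 uint8, red, green, blue); there is no depth.
- imaging.calibration(name): a dict with "fx", "fy", "cx", "cy" (pixels), "k1" (the pictures are not rectified: a ray, as slopes to the right and down, at radius r is drawn at 1 + k1 r^2 times it, then the intrinsics apply), "extrinsics" (4x4, takes a point from world to camera coordinates). Camera axes: x right, y up, looking along -z (the intrinsics and any distortion apply to the point x, -y, -z); pixel columns grow to the right and rows downward; lengths in m; the calibration is good to about 2 mm. A picture is of the moment at which its call begins. calibration takes no time and is no camera call.
- bot.hand_in(): hands the job in; it is judged then, once.
The state is a dict: "t": time; "q": joint angles; "joint_vel": joint speeds; "joint_torque": joint torques, N m; "eef_pos": TCP position; "tool_rot": TCP orientation; "contact_force": force on the tool from outside, world axes, zero at the start; "torque": the same for the moment, N m; "gripper_width": opening from 0.0 (shut) to 1.0 (fully open); "grasp_force": force on a finger pad.
Only numpy, scipy, OpenCV 4.12 (cv2) and the standard library are available. Lean on these libraries where they do the work, as an engineer would, in place of code of your own. Each camera call takes 0.05 s, during which the arm holds its last target. There are 200 camera calls.

## Working session

There is one attempt and no reset: what is moved stays moved. The work goes in short steps, Python scripts to look and compute and a tool call to move; the robot and the scene stay as the last step left them, time stands still between calls to the robot, and variables do not carry over. Pictures are saved under pics/ and viewed, at most 14 in all, crops included, and the job is handed in when it is done.

Besides the shell and the picture viewer there is one more tool, called after "Emit:" as name([rows], argument=value, ...), one row to a line, values as JSON. carry_out: Moves the arm, as the interface text tells. Its arguments: {"type":"object","properties":{"targets":{"type":"array"},"force":{"type":"number"}},"required":["targets"]}

```bash
mkdir -p pics; cat > h.py <<'E'
import numpy as np, cv2
from station import bot, imaging
def snap(cam,name,crop=None,s=1):
    im=imaging.read_camera(cam)[:,:,::-1].copy()
    np.save(f'pics/{cam}.npy',im)
    if crop:
        a,b,c,d=crop; im=im[b:d,a:c]
    im=cv2.resize(im,None,fx=s,fy=s,interpolation=cv2.INTER_CUBIC); cv2.imwrite(f'pics/{name}.png',im)
def ray(cam,u,v):
    c=imaging.calibration(cam); x=(u-c['cx'])/c['fx']; y=(v-c['cy'])/c['fy']
    rd=np.hypot(x,y); r=rd
    for _ in range(30): r=rd/(1+c['k1']*r*r)
    f=r/rd if rd>0 else 1
    E=np.array(c['extrinsics']); R=E[:3,:3]; t=E[:3,3]
    return -R.T@t, R.T@np.array([x*f,-y*f,-1])
def at(cam,u,v,z):
    o,d=ray(cam,u,v); return o+d*(z-o[2])/d[2]
def proj(cam,p):
    c=imaging.calibration(cam); E=np.array(c['extrinsics']); q=E[:3,:3]@np.array(p)+E[:3,3]
    x,y=q[0]/-q[2],-q[1]/-q[2]; f=1+c['k1']*(x*x+y*y)
    return np.array([c['fx']*x*f+c['cx'],c['fy']*y*f+c['cy']])
E
python3 - <<'E'
from h import *
np.set_printoptions(precision=4,suppress=True)
snap('top','t0'); snap('side','s0')
for c in('top','side'): print(c,imaging.calibration(c), ray(c,320,240)[0])
print(bot.get_obs(),bot.pinch_z)
E
```

```text
top {'fx': 577.6744042979733, 'fy': 577.6744042979733, 'cx': 321.40989575842775, 'cy': 236.88332768501294, 'k1': -0.0812070076163211, 'extrinsics': array([[-0.0085, -1.    , -0.0029, -0.061 ],
       [ 0.9896, -0.0088,  0.1438, -0.6   ],
       [-0.1438, -0.0016,  0.9896, -1.4019],
       [ 0.    ,  0.    ,  0.    ,  1.    ]])} [ 0.3917 -0.0686  1.4734]
side {'fx': 571.4267238055124, 'fy': 571.4267238055124, 'cx': 315.6659015014977, 'cy': 237.89610235915, 'k1': -0.06286206824795242, 'extrinsics': array([[ 0.3867, -0.9221,  0.0165, -0.2748],
       [ 0.686 ,  0.2995,  0.6631, -0.4348],
       [-0.6164, -0.245 ,  0.7484, -1.2276],
       [ 0.    ,  0.    ,  0.    ,  1.    ]])} [-0.3521 -0.4239  1.2115]
{'t': 0.1, 'q': array([ 1.1159,  0.4777,  0.0224,  1.5563, -0.0115,  1.1093, -0.0831]), 'joint_vel': array([ 0.0011, -0.0014, -0.0012, -0.001 , -0.0005, -0.0003,  0.0004]), 'joint_torque': array([  0.0043, -59.7759,   1.6136, -28.1956,   0.0129,   0.005 ,
         0.    ]), 'eef_pos': array([ 0.2292, -0.6343,  0.2304]), 'tool_rot': array([-0.0008,  0.985 ,  0.1725, -0.0002]), 'contact_force': array([-0.1806, -0.0756, -0.1529]), 'torque': array([0.012 , 0.0527, 0.0163]), 'grasp_force': 0.0, 'gripper_width': 1.00063862672174} 0.0187
```

View pics/t0.png

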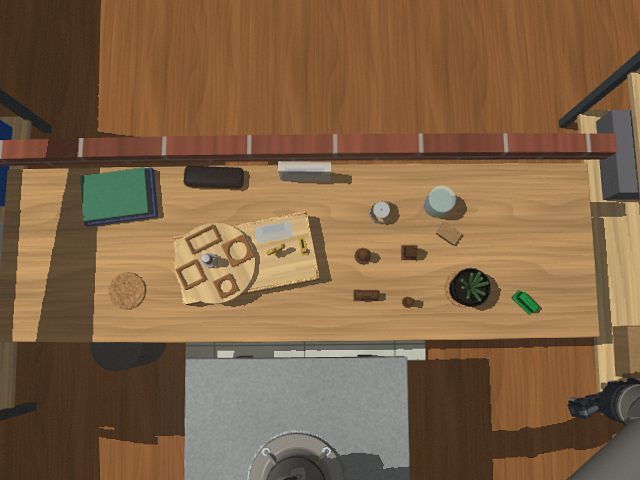

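View pics/s0.png

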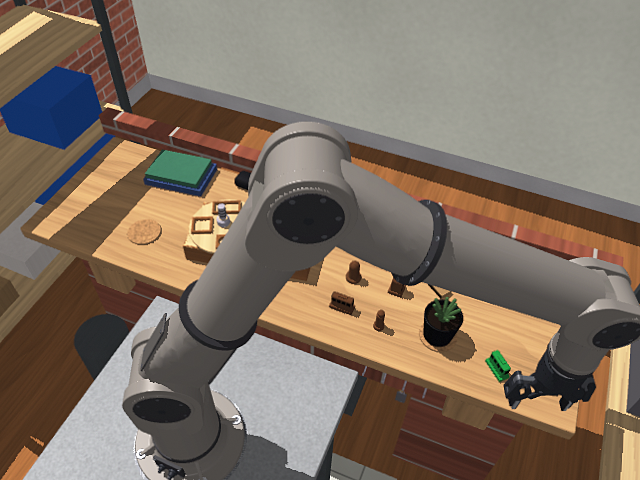

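The top view shows the free coaster at (127,291), turntable at about (215,263) with the stopper at (209,260), key (277,250) and slide tab (304,245). All four figures are out: tree (363,256), house (409,252), tram (367,295) and lighthouse (408,302). The side view is mostly blocked by the arm.

```bash
python3 - <<'E'
import cv2,numpy as np
im=np.load('pics/top.npy')
def crop(n,a,b,c,d,s):
    o=cv2.resize(im[b:d,a:c],None,fx=s,fy=s,interpolation=cv2.INTER_CUBIC)
    for u in range((a+9)//10*10,c,10):
        cv2.line(o,(int((u-a+.5)*s),0),(int((u-a+.5)*s),6 if u%50 else 14),(255,0,255),1)
        if u%20==0: cv2.putText(o,str(u),(int((u-a+.5)*s)-12,24),0,.4,(255,0,255),1)
    for v in range((b+9)//10*10,d,10):
        cv2.line(o,(0,int((v-b+.5)*s)),(6,int((v-b+.5)*s)),(255,0,255),1)
        if v%20==0: cv2.putText(o,str(v),(8,int((v-b+.5)*s)+4),0,.4,(255,0,255),1)
    cv2.imwrite(f'pics/{n}.png',o)
crop('c1',168,206,328,311,5)
crop('c2',340,235,440,310,8)
E
```

```text
(no output)
```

View pics/c1.png

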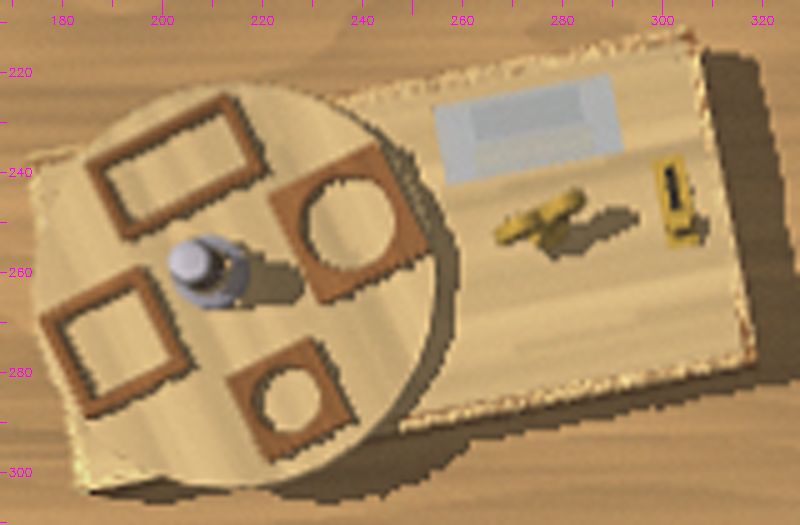

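View pics/c2.png

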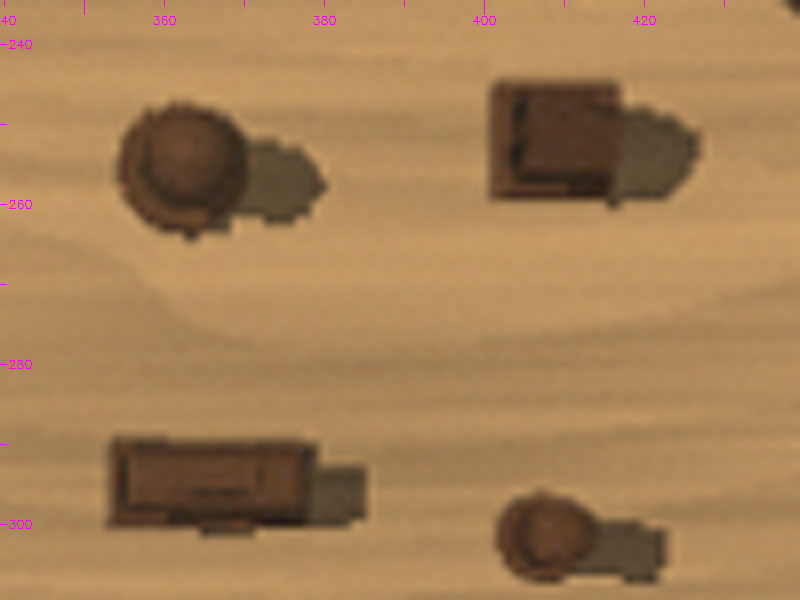

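The crops show tram nest top-left, tree nest right, house nest left, lighthouse nest bottom, and the stopper head near (210,262). The key wing runs from (267,253) to (284.5,244.5), with the slide tab near (304,251). I'll fit the poses now.

```bash
cat > fit.py <<'E'
from h import *
from scipy.optimize import least_squares, minimize
def rot(a): return np.array([[np.cos(a),-np.sin(a)],[np.sin(a),np.cos(a)]])
def circ(r,z,n=32): 
    a=np.linspace(0,2*np.pi,n,endpoint=False); return np.c_[r*np.cos(a),r*np.sin(a),np.full(n,z)]
def box(x,y,z): return np.array([[sx*x/2,sy*y/2,z] for sx,sy in((1,1),(-1,1),(-1,-1),(1,-1))])
V=np.vstack
MODEL={'tree':[V([circ(.021,0),circ(.021,.01)]),V([circ(.014,.01),circ(.014,.052),circ(.0121,.059),circ(.007,.064)])],
'house':[V([box(.038,.038,0),box(.038,.038,.01)]),V([box(.028,.028,.01),box(.028,.028,.048),[[.014,0,.062],[-.014,0,.062]]])],
'tram':[V([box(.062,.028,0),box(.062,.028,.01)]),V([box(.056,.02,.01),box(.056,.02,.046)])],
'lighthouse':[V([circ(.014,0),circ(.014,.01)]),V([circ(.01,.01),circ(.01,.05),circ(.007,.066)])]}
S=4
def sil(cam,name,p,o,sh,z0=0):
    m=np.zeros(sh,np.uint8)
    for part in MODEL[name]:
        q=part.copy(); q[:,:2]=q[:,:2]@rot(p[2]).T+p[:2]; q[:,2]+=z0
        uv=np.array([proj(cam,x) for x in q]); uv=((uv-o+.5)*S*16).astype(np.int32)
        cv2.fillPoly(m,[cv2.convexHull(uv)],1,shift=4)
    return m
def walnut(im,a,b,c,d):
    x=cv2.resize(im[b:d,a:c],None,fx=S,fy=S,interpolation=cv2.INTER_CUBIC).astype(float)
    B,G,R=x[...,0],x[...,1],x[...,2]
    return (((R<130)&(R>1.55*B+5))|(R<62)).astype(np.uint8)
def fitfig(im,cam,name,u,v,z0=0,h=20,yaw=0.0,save=None):
    a,b,c,d=u-h,v-h,u+h,v+h; m=walnut(im,a,b,c,d); n,l,st,_=cv2.connectedComponentsWithStats(m)
    m=(l==1+np.argmax(st[1:,4])).astype(np.uint8)
    p0=at(cam,u,v,z0+.02); o=np.array([a,b])
    def cost(p):
        s=sil(cam,name,[p[0]/1e2,p[1]/1e2,p[2]/10],o,m.shape,z0); return 1-(s&m).sum()/(s|m).sum()
    best=None
    for dy in (0,.3,-.3) if name in('house','tram') else (0,):
        x0=np.array([p0[0]*100,p0[1]*100,(yaw+dy)*10]); sim=np.array([x0,x0+[1,0,0],x0+[0,1,0],x0+[0,0,1.5]])
        r=minimize(cost,x0,method='Nelder-Mead',options=dict(initial_simplex=sim,maxiter=150))
        if best is None or r.fun<best.fun: best=r
    return np.array([best.x[0]/100,best.x[1]/100,best.x[2]/10]),1-best.fun
E
cat > m1.py <<'E'
from fit import *
np.set_printoptions(precision=4,suppress=True)
im=np.load('pics/top.npy')
for n,u,v,y in (('tree',364,255,0),('house',408,252,0),('tram',366,295,np.pi/2),('lighthouse',408,301,0)):
    p,q=fitfig(im,'top',n,u,v,yaw=y); print(n,p,np.degrees(p[2]),'iou',round(q,3))
loc=[[.085,-.17],[-.085,-.17],[-.085,.17],[.085,.17]]
px=np.array([[305.5,213.1],[317.9,276.5],[185.5,303.5],[173.9,238.5]])
f=lambda p:np.concatenate([proj('top',[*(rot(p[2])@np.array(l)+p[:2]),.055])-x for l,x in zip(loc,px)])
r=least_squares(f,[.6,.15,.1]); D=r.x; print('deck',D,np.degrees(D[2]),'res',r.fun)
w=lambda l:rot(D[2])@np.array(l)+D[:2]
print('key',w([0,-.08]),'tt',w([0,.075]))
C={'tram':[(213.1,224.1),(221.5,240.5),(193.5,253.5),(185.1,237.5)],'house':[(195.5,258.9),(206.9,278.9),(185.1,289.1),(175.5,269.1)],
'lighthouse':[(230.1,272.9),(238.9,289.9),(221.9,298.1),(212.9,281.5)],'tree':[(242.7,234.1),(253.5,254.9),(232.1,266.3),(221.5,245.5)]}
cs={}
for n,c in C.items():
    P=np.array([at('top',*x,.079)[:2] for x in c]); cs[n]=P.mean(0); e=P[1]-P[0]; print(n,P.mean(0),'sides',np.linalg.norm(P-np.roll(P,-1,0),axis=1),'edge',np.degrees(np.arctan2(e[1],e[0])))
M=np.mean(list(cs.values()),0); print('centre',M,{n:(np.linalg.norm(c-M),np.degrees(np.arctan2(*(c-M)[::-1]))) for n,c in cs.items()})
a,b=at('top',266.9,252.9,.1)[:2],at('top',284.5,244.5,.1)[:2]; print('key c',(a+b)/2,np.linalg.norm(a-b),np.degrees(np.arctan2(*(b-a)[::-1])))
for u,v in((302.5,246),(304,251),(303,237)): p=at('top',u,v,.074)[:2]; print('tab?',p,rot(D[2]).T@(p-D[:2]))
print('stopper head',at('top',210,262.5,.071+.022)[:2],'plug top',at('top',206.5,257.5,.071+.066)[:2])
print('coaster',at('top',127,291,.006))
E
python3 m1.py
```

```text
Traceback (most recent call last):
  File "m1.py", line 5, in <module>
    p,q=fitfig(im,'top',n,u,v,yaw=y); print(n,p,np.degrees(p[2]),'iou',round(q,3))
        ~~~~~~^^^^^^^^^^^^^^^^^^^^^^
  File "fit.py", line 33, in fitfig
    r=minimize(cost,x0,method='Nelder-Mead',options=dict(initial_simplex=sim,maxiter=150))
  File "fit.py", line 29, in cost
    s=sil(cam,name,[p[0]/1e2,p[1]/1e2,p[2]/10],o,m.shape,z0); return 1-(s&m).sum()/(s|m).sum()
  File "fit.py", line 17, in sil
    uv=np.array([proj(cam,x) for x in q]); uv=((uv-o+.5)*S*16).astype(np.int32)
                 ~~~~^^^^^^^
  File "h.py", line 19, in proj
    c=imaging.calibration(cam); E=np.array(c['extrinsics']); q=E[:3,:3]@np.array(p)+E[:3,3]
ValueError: time passes only in moves, steps and waits
```

```bash
sed -i 's/imaging.calibration(cam)/CAL(cam)/; s/^def snap/import functools\nCAL=functools.lru_cache(None)(lambda c: imaging.calibration(c))\ndef snap/' h.py; python3 m1.py
```

```text
tree [ 0.5552 -0.1717  0.0467] 2.6765438420603487 iou 0.716
house [ 0.5635 -0.2897  0.0099] 0.5654858109805342 iou 0.691
tram [ 0.4552 -0.1768  1.5504] 88.83271251126071 iou 0.808
lighthouse [ 0.4368 -0.2829  0.1235] 7.077420922562039 iou 0.614
deck [0.5476 0.1218 0.1898] 10.873913049184674 res [ 0.8319 -2.0097  1.8107  1.2831 -1.5608  1.3693 -1.1207 -0.8186]
key [0.5627 0.0432] tt [0.5335 0.1955]
tram [0.5919 0.2229] sides [0.0461 0.0751 0.0452 0.0759] edge -152.3282723857115
house [0.506 0.252] sides [0.0568 0.0581 0.0547 0.0545] edge -149.46374592222838
lighthouse [0.4773 0.1656] sides [0.0467 0.0454 0.046  0.0464] edge -152.123552339454
tree [0.5634 0.1386] sides [0.058  0.0587 0.0577 0.0586] edge -152.37157662065155
centre [0.5347 0.1948] {'tram': (np.float64(0.06378558009086298), np.float64(26.193257930095996)), 'house': (np.float64(0.06395599058103536), np.float64(116.58478070152805)), 'lighthouse': (np.float64(0.06432937427419862), np.float64(-153.00540081167574)), 'tree': (np.float64(0.06306234371598768), np.float64(-62.921286821716734))}
key c [0.5636 0.0435] 0.04665944399168111 -64.71841635507876
tab? [ 0.5729 -0.0199] [-0.0019 -0.1439]
tab? [ 0.5606 -0.0235] [-0.0147 -0.1451]
tab? [ 0.5951 -0.0212] [ 0.0196 -0.1494]
stopper head [0.5323 0.2026] plug top [0.5396 0.2024]
coaster [0.4693 0.4328 0.006 ]
```

```bash
cat > m2.py <<'E'
from fit import *
im=np.load('pics/top.npy'); out=[]
for n,u,v,p in (('tree',364,255,[.5552,-.1717,0]),('house',408,252,[.5635,-.2897,0]),('tram',366,295,[.4552,-.1768,1.55]),('lighthouse',408,301,[.4368,-.2829,0])):
    a,b=u-20,v-20; x=cv2.resize(im[b:b+40,a:a+40],None,fx=4,fy=4,interpolation=cv2.INTER_CUBIC)
    m=walnut(im,a,b,a+40,b+40); s=sil('top',n,p,np.array([a,b]),m.shape)
    y=x.copy(); y[m>0]=(0,255,0); cv2.drawContours(y,cv2.findContours(s,0,2)[0],-1,(255,0,255),1); out.append(np.vstack([x,y]))
    c=im[v,u]; print(n,c,[im[v,u+k].tolist() for k in (-10,-6,-3,3,6,10,13)])
cv2.imwrite('pics/m2.png',np.hstack(out))
E
python3 m2.py
```

```text
tree [40 62 88] [[73, 109, 139], [31, 50, 67], [42, 66, 93], [35, 54, 73], [29, 47, 64], [51, 75, 95], [54, 75, 93]]
house [38 55 81] [[87, 132, 167], [44, 65, 101], [27, 41, 57], [39, 56, 81], [35, 53, 79], [50, 71, 88], [51, 73, 89]]
tram [41 67 98] [[43, 70, 99], [43, 66, 96], [45, 68, 98], [42, 64, 99], [41, 56, 81], [39, 64, 94], [46, 68, 83]]
lighthouse [ 42  66 100] [[94, 141, 180], [50, 73, 103], [33, 48, 71], [41, 63, 96], [36, 52, 70], [43, 63, 81], [56, 82, 104]]
```

View pics/m2.png

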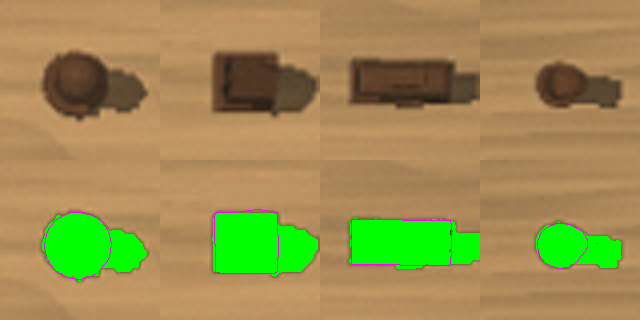

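The fit outlines (magenta) sit right on the figures' edges; the shadow is only extra mask. I'm moving towards the stopper.

```bash
sed -i 's/R>1.55\*B+5/R>2.0*B-5/' fit.py; cat > go.py <<'E'
import sys; from h import *
# usage: go.py x y z psi(deg): rest turn (tool yaw), then shift in tool axes at psi, cm
def state():
    o=bot.get_obs(); w,x,y,z=o['tool_rot']; psi=np.degrees(np.arctan2(2*(x*y+w*z),1-2*(y*y+z*z)))
    print('t',round(o['t'],2),'tcp',np.round(o['eef_pos'],4),'psi',round(psi,2),'w',round(o['gripper_width'],3),'F',np.round(o['contact_force'],1),'M',np.round(o['torque'],2),'gf',round(o['grasp_force'],1),'q1,q7',np.round(o['q'][[0,6]],2))
    return np.array(o['eef_pos']),psi
def go(x,y,z,psi,p0=None):
    p,ps=state(); p=p if p0 is None else np.array(p0); d=np.array([x,y,z])-p; a=np.radians(psi); c,s=np.cos(a),np.sin(a)
    turn=-((psi-ps+180)%360-180)
    print('turn',round(turn,2),'shift cm',np.round(100*np.array([d[0]*c+d[1]*s,d[0]*s-d[1]*c,-d[2]]),2))
if __name__=='__main__': go(*map(float,sys.argv[1:]))
E
python3 m1.py | head -4
```

```text
tree [ 0.5559 -0.1706  0.0748] 4.28752848524597 iou 0.9
house [ 0.5632 -0.2887 -0.011 ] -0.6281876071312531 iou 0.922
tram [ 0.4549 -0.1767  1.5494] 88.77453948246232 iou 0.92
lighthouse [ 0.4371 -0.2823  0.0709] 4.062940896826472 iou 0.944
```

Emit:
carry_out([
  [4.2, -1.6, 0, 0, 0.1],
  [4.2, -1.6, 0, 0, 0.1],
  [4.2, -1.6, 0, 0, 0.1],
  [4.2, -1.6, 0, 0, 0.1],
  [4.2, -1.6, 0, 0, 0.1],
  [4.2, -1.6, 0, 0, 0.1],
  [4.2, -1.6, 0, 0, 0.1],
  [4.2, -1.6, 0, 0, 0.1],
  [1.8, -4.2, 0, 0, 0.1],
  [1.8, -4.2, 0, 0, 0.1],
  [1.8, -4.2, 0, 0, 0.1],
  [1.8, -4.2, 0, 0, 0.1],
])

```text
t: 1.3
eef_pos: [0.5122, -0.2159, 0.231]
tool_rot: [-0.0, 0.985, 0.173, -0.0]
contact_force: [0.9, -0.1, 0.5]
gripper_width: 0.551
grasp_force: 0.0
```

Emit:
carry_out([
  [1.8, -4.2, 0, 0, 0.1],
  [1.8, -4.2, 0, 0, 0.1],
  [1.8, -4.2, 0, 0, 0.1],
  [1.8, -4.2, 0, 0, 0.1],
  [1.8, -4.2, 0, 0, 0.1],
  [1.8, -4.2, 0, 0, 0.1],
  [1.8, -4.2, 0, 0, 0.1],
  [0, 0, 0, 0, 0.1],
  [0, 0, 0, 0, 0.1],
])

```text
t: 2.2
eef_pos: [0.5307, 0.1026, 0.2309]
tool_rot: [-0.0, 0.985, 0.174, -0.0]
contact_force: [0.5, -1.1, -0.8]
gripper_width: 0.55
grasp_force: 0.0
```

```bash
python3 - <<'E'
from h import *
snap('side','s1',(130,120,390,315),3)
E
python3 go.py .537 .2025 .16 20
```

```text
t 2.25 tcp [0.5309 0.1009 0.2309] psi 19.87 w 0.549 F [-0.6 -1.1 -0.8] M [-0.03  0.01  0.  ] gf 0.0 q1,q7 [-0.03 -1.62]
turn -0.13 shift cm [ 4.05 -9.34  7.09]
```

View pics/s1.png

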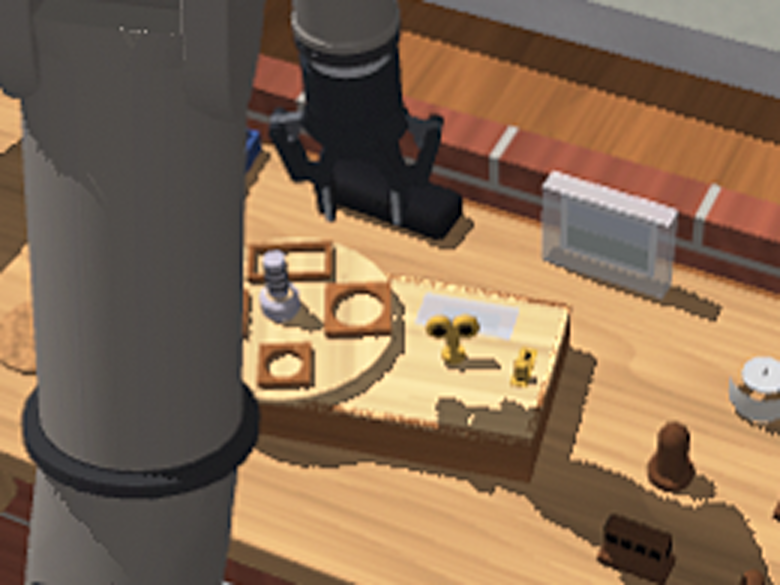

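In this crop the stopper's plug top is at (220.5,205.5) in full-image pixels and its head around (222,219.5). Next I'll triangulate it.

```bash
python3 - <<'E'
from h import *
print(at('side',220.5,204.5,.137),at('side',222.2,219.5,.082), at('top',206.9,257.3,.137))
E
python3 go.py .537 .202 .10 20
```

```text
[0.54099047 0.20433876 0.137     ] [0.53818999 0.20424877 0.082     ] [0.54004533 0.20141957 0.137     ]
t 2.25 tcp [0.5309 0.1009 0.2309] psi 19.87 w 0.549 F [-0.6 -1.1 -0.8] M [-0.03  0.01  0.  ] gf 0.0 q1,q7 [-0.03 -1.62]
turn -0.13 shift cm [ 4.03 -9.29 13.09]
```

Emit:
carry_out([
  [1.4, -3.1, 0, 0, 0.1],
  [1.4, -3.1, 0, 0, 0.1],
  [1.3, -3.1, 0, 0, 0.1],
  [0, 0, 3, 0, 0.1],
  [0, 0, 3, 0, 0.1],
  [0, 0, 3, 0, 0.1],
  [0, 0, 3, 0, 0.1],
  [0, 0, 1.8, 0, 0.1],
  [0, 0, 0, 0, 0.1],
  [0, 0, 0, 0, 0.1],
], force=30)

```text
t: 3.25
eef_pos: [0.5386, 0.2015, 0.0935]
tool_rot: [0.0, 0.985, 0.171, -0.0]
contact_force: [0.5, 0.3, -0.9]
gripper_width: 0.552
grasp_force: 0.0
```

Emit:
carry_out([
  [0, 0, 0, 0, -1],
  [0, 0, 0, 0, -1],
  [0, 0, 0, 0, -1],
  [0, 0, 0, 0, -1],
  [0, 0, 0, 0, -1],
  [0, 0, 0, 0, -1],
  [0, 0, 0, 0, -1],
  [0, 0, 0, 0, -1],
])

```text
t: 4.05
eef_pos: [0.539, 0.2031, 0.0946]
tool_rot: [0.0, 0.985, 0.172, 0.001]
contact_force: [-0.7, -0.3, 5.7]
gripper_width: 0.225
grasp_force: 30.7
```

```bash
python3 go.py .4693 .4328 .20 20
```

```text
t 4.05 tcp [0.539  0.2031 0.0946] psi 19.86 w 0.225 F [-0.7 -0.3  5.7] M [-0.34  0.06 -0.02] gf 30.7 q1,q7 [-0.21 -1.89]
turn -0.14 shift cm [  1.3  -23.97 -10.54]
```

Emit:
carry_out([
  [0, 0, -2, 0, -1],
  [0, 0, -3, 0, -1],
  [0, 0, -3, 0, -1],
  [0, 0, -2, 0, -1],
  [0.2, -4, 0, 0, -1],
  [0.2, -4, 0, 0, -1],
  [0.2, -4, 0, 0, -1],
  [0.2, -4, 0, 0, -1],
  [0.2, -4, 0, 0, -1],
  [0.3, -4, 0, 0, -1],
  [0, 0, 0, 0, -1],
  [0, 0, 0, 0, -1],
])

```text
t: 5.25
eef_pos: [0.4676, 0.434, 0.1929]
tool_rot: [0.0, 0.985, 0.174, -0.0]
contact_force: [0.8, -0.9, -1.3]
gripper_width: 0.222
grasp_force: 30.0
```

```bash
python3 go.py .4693 .4328 .0305 20; python3 - <<'E'
from h import *
snap('side','s2',(60,150,320,345),3)
E
```

```text
t 5.25 tcp [0.4676 0.434  0.1929] psi 20.03 w 0.222 F [ 0.8 -0.9 -1.3] M [-0.04 -0.06  0.  ] gf 30.0 q1,q7 [-0.55 -2.24]
turn 0.03 shift cm [ 0.12  0.17 16.24]
```

View pics/s2.png

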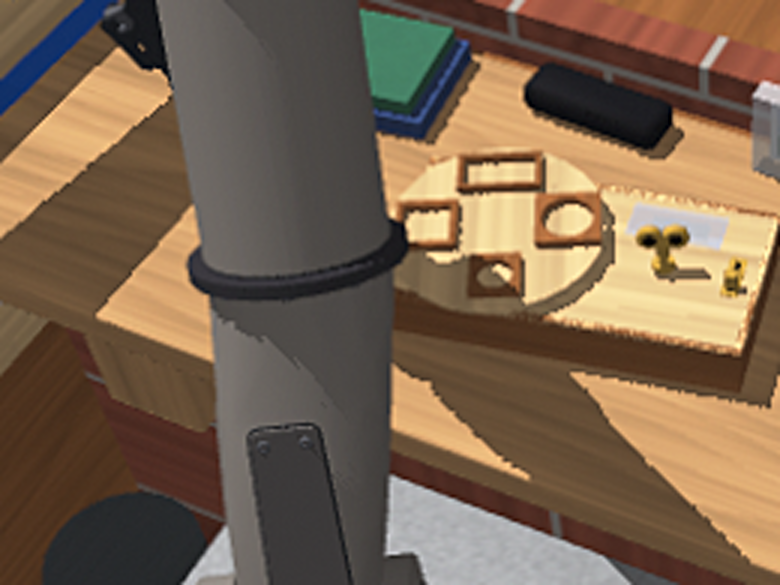

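The turntable is bare, so the stopper is in the gripper. I'm lowering it onto the coaster.

Emit:
carry_out([
  [0.1, 0.2, 3, 0, -1],
  [0, 0, 3.5, 0, -1],
  [0, 0, 3.5, 0, -1],
  [0, 0, 3, 0, -1],
  [0, 0, 2, 0, -1],
  [0, 0, 0.8, 0, -1],
  [0, 0, 0.3, 0, -1],
  [0, 0, 0.1, 0, -1],
  [0, 0, 0, 0, -1],
  [0, 0, 0, 0, -1],
])

```text
t: 6.3
eef_pos: [0.471, 0.432, 0.0325]
tool_rot: [-0.001, 0.985, 0.172, 0.001]
contact_force: [0.3, -0.1, -0.8]
gripper_width: 0.223
grasp_force: 30.1
```

```bash
python3 go.py .4693 .4328 .0305 20; python3 - <<'E'
from h import *
im=imaging.read_camera('top')[:,:,::-1]; cv2.imwrite('pics/t2.png',np.hstack([cv2.resize(im[250:330,85:185],None,fx=4,fy=4,interpolation=2)]))
E
```

```text
t 6.3 tcp [0.471  0.432  0.0325] psi 19.86 w 0.223 F [ 0.3 -0.1 -0.8] M [0.03 0.05 0.01] gf 30.1 q1,q7 [-0.59 -2.32]
turn -0.14 shift cm [-0.13 -0.13  0.2 ]
```

View pics/t2.png

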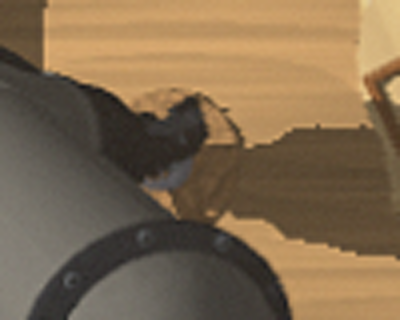

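The stopper is over the coaster, not yet touching. I'll settle it, open, and back off.

Emit:
carry_out([
  [0, 0, 0.1, 0, -1],
  [0, 0, 0.1, 0, -1],
  [0, 0, 0.1, 0, -1],
  [0, 0, 0, 0, -1],
  [0, 0, 0, 0, -1],
])

```text
t: 6.85
eef_pos: [0.4705, 0.4318, 0.0297]
tool_rot: [-0.0, 0.985, 0.173, 0.0]
contact_force: [-2.1, -1.7, 9.4]
gripper_width: 0.223
grasp_force: 31.1
```

Emit:
carry_out([
  [0, 0, 0, 0, -0.3],
  [0, 0, 0, 0, 0],
  [0, 0, 0, 0, 0.1],
  [0, 0, 0, 0, 0.1],
  [0, 0, -1, 0, 0.1],
  [0, 0, -3, 0, 0.1],
  [0, 0, -4, 0, 0.1],
  [0, 0, -4, 0, 0.1],
  [0, 0, -4, 0, 0.1],
  [0, 0, -2, 0, 0.1],
])

```text
t: 7.85
eef_pos: [0.4713, 0.433, 0.2133]
tool_rot: [-0.002, 0.985, 0.173, 0.002]
contact_force: [0.2, 1.0, 1.3]
gripper_width: 0.55
grasp_force: 0.0
```

```bash
python3 go.py .48 -.14 .20 27
```

```text
t 7.85 tcp [0.4713 0.433  0.2133] psi 19.88 w 0.55 F [0.2 1.  1.3] M [ 0.04 -0.03  0.03] gf 0.0 q1,q7 [-0.54 -2.24]
turn -7.12 shift cm [-25.23  51.45   1.33]
```

```bash
cat > figs.py <<'E'
import sys; from fit import *
np.set_printoptions(precision=4,suppress=True)
im=imaging.read_camera('top')[:,:,::-1].copy(); np.save('pics/top.npy',im)
S0={'tree':(364,255,0),'house':(408,252,0),'tram':(366,295,np.pi/2),'lighthouse':(408,301,0)}
for n in sys.argv[1:] or S0:
    u,v,y=S0[n]; p,q=fitfig(im,'top',n,u,v,yaw=y); print(n,p[:2],np.degrees(p[2]),'iou',round(q,3))
E
python3 figs.py; python3 go.py .5559 -.1706 .15 27
```

```text
tree [ 0.5559 -0.1704] 7.079559747601693 iou 0.88
house [ 0.5637 -0.2891] -1.2259260740096312 iou 0.91
tram [ 0.4552 -0.1759] 89.19356637120491 iou 0.909
lighthouse [ 0.437 -0.282] 4.073860075537384 iou 0.942
t 7.9 tcp [0.472  0.4338 0.2156] psi 19.86 w 0.55 F [1.2 1.4 2.1] M [ 0.06 -0.03  0.01] gf 0.0 q1,q7 [-0.54 -2.24]
turn -7.14 shift cm [-19.97  57.66   6.56]
```

```bash
cat > tt.py <<'E'
from fit import *
np.set_printoptions(precision=4,suppress=True)
C={'tram':[(213.1,224.1),(221.5,240.5),(193.5,253.5),(185.1,237.5)],'house':[(195.5,258.9),(206.9,278.9),(185.1,289.1),(175.5,269.1)],
'lighthouse':[(230.1,272.9),(238.9,289.9),(221.9,298.1),(212.9,281.5)],'tree':[(242.7,234.1),(253.5,254.9),(232.1,266.3),(221.5,245.5)]}
sz={'tram':(.078,.044,90),'house':(.056,.056,180),'lighthouse':(.046,.046,270),'tree':(.06,.06,0)}
ang={'tram':0,'house':90,'lighthouse':180,'tree':270}
def f(p):
    r=[]
    for n,c in C.items():
        a=np.radians(ang[n])+p[2]; cen=p[:2]+.064*np.array([np.cos(a),np.sin(a)])
        L,W,_=sz[n]  # x tangential
        q=[np.append(cen+rot(a+np.pi/2)@np.array([sx*L/2,sy*W/2]),.079) for sx,sy in((1,1),(1,-1),(-1,-1),(-1,1))]
        uv=np.array([proj('top',x) for x in q])
        for x in c: r+=list(uv[np.argmin(np.linalg.norm(uv-x,axis=1))]-x)
    return r
r=least_squares(f,[.5347,.1948,.46],loss='soft_l1'); print(r.x,np.degrees(r.x[2]),'rms px',np.sqrt(np.mean(np.square(f(r.x)))))
for n,a in ang.items():
    t=np.radians(a)+r.x[2]; print(n,r.x[:2]+.064*np.array([np.cos(t),np.sin(t)]))
E
python3 tt.py
```

```text
[0.5347 0.1948 0.4675] 26.78838307597951 rms px 0.47539503532267047
tram [0.5918 0.2236]
house [0.5058 0.2519]
lighthouse [0.4776 0.1659]
tree [0.5635 0.1376]
```

Emit:
carry_out([
  [0, 0, 0, -7.1, 0.2],
  [-1.3, 3.8, 0, 0, 0.2],
  [-1.3, 3.8, 0, 0, 0.2],
  [-1.3, 3.8, 0, 0, 0.2],
  [-1.3, 3.8, 0, 0, 0.2],
  [-1.3, 3.8, 0, 0, 0.2],
  [-1.3, 3.8, 0, 0, 0.2],
  [-1.3, 3.8, 0, 0, 0.2],
  [-1.3, 3.8, 0, 0, 0.2],
  [-1.3, 3.8, 0, 0, 0.2],
  [-1.3, 3.8, 0, 0, 0.2],
  [-1.3, 3.8, 0, 0, 0.2],
])

```text
t: 9.1
eef_pos: [0.5324, -0.0075, 0.2089]
tool_rot: [0.0, 0.972, 0.233, 0.0]
contact_force: [0.8, 0.4, 0.4]
gripper_width: 0.603
grasp_force: 0.0
```

Emit:
carry_out([
  [-1.4, 3.8, 1, 0, 0.2],
  [-1.4, 3.8, 1, 0, 0.2],
  [-1.4, 3.8, 1, 0, 0.2],
  [-1.4, 3.8, 1, 0, 0.2],
  [0, 0, 1, 0, 0.2],
  [0, 0, 0, 0, 0.2],
  [0, 0, 0, 0, 0.2],
])

```text
t: 9.8
eef_pos: [0.5516, -0.1653, 0.1586]
tool_rot: [-0.0, 0.972, 0.234, 0.0]
contact_force: [-0.5, 0.5, 0.4]
gripper_width: 0.602
grasp_force: 0.0
```

```bash
python3 go.py .5559 -.1705 .012 27
```

```text
t 9.8 tcp [ 0.5516 -0.1653  0.1586] psi 27.06 w 0.602 F [-0.5  0.5  0.4] M [ 0.05 -0.05  0.02] gf 0.0 q1,q7 [ 0.36 -1.02]
turn 0.06 shift cm [ 0.15  0.66 14.66]
```

Emit:
carry_out([
  [0.1, 0.7, 3, 0, 0.2],
  [0, 0, 3.5, 0, 0.2],
  [0, 0, 3.5, 0, 0.2],
  [0, 0, 3, 0, 0.2],
  [0, 0, 1.4, 0, 0.2],
  [0, 0, 0.3, 0, 0.2],
  [0, 0, 0, 0, 0.2],
  [0, 0, 0, 0, 0.2],
])

```text
t: 10.6
eef_pos: [0.5569, -0.1725, 0.013]
tool_rot: [0.001, 0.972, 0.233, 0.001]
contact_force: [0.6, 0.0, -0.0]
gripper_width: 0.598
grasp_force: 0.0
```

Emit:
carry_out([
  [0, 0, 0, 0, -0.2],
  [0, 0, 0, 0, -0.5],
  [0, 0, 0, 0, -1],
  [0, 0, 0, 0, -1],
  [0, 0, 0, 0, -1],
  [0, 0, 0, 0, -1],
  [0, 0, 0, 0, -1],
], force=30)

```text
t: 11.3
eef_pos: [0.5564, -0.1728, 0.0126]
tool_rot: [0.0, 0.972, 0.233, 0.001]
contact_force: [-1.1, 0.6, 6.6]
gripper_width: 0.317
grasp_force: 29.2
```

```bash
python3 go.py .5635 .1376 .20 27; python3 figs.py house tram lighthouse
```

```text
t 11.3 tcp [ 0.5564 -0.1728  0.0126] psi 26.96 w 0.317 F [-1.1  0.6  6.6] M [0.15 0.27 0.05] gf 29.2 q1,q7 [ 0.34 -1.07]
turn -0.04 shift cm [ 14.72 -27.33 -18.74]
house [ 0.5635 -0.2885] -3.6110566478254342 iou 0.873
tram [ 0.4545 -0.1767] 90.0 iou 0.0
lighthouse [ 0.4029 -0.2771] 8.122581969295492 iou 0.42
```

Emit:
carry_out([
  [0, 0, -2, 0, -1],
  [0, 0, -4, 0, -1],
  [0, 0, -4, 0, -1],
  [0, 0, -4, 0, -1],
  [0, 0, -2, 0, -1],
  [2, -3.8, 0, 0, -1],
  [2, -3.8, 0, 0, -1],
  [2, -3.8, 0, 0, -1],
  [2, -3.8, 0, 0, -1],
  [2, -3.8, 0, 0, -1],
  [2, -3.8, 0, 0, -1],
  [2.6, -4.5, 0, 0, -1],
])

```text
t: 12.55
eef_pos: [0.5616, 0.1354, 0.1716]
tool_rot: [0.001, 0.973, 0.232, 0.0]
contact_force: [1.3, -0.3, -0.3]
gripper_width: 0.322
grasp_force: 29.7
```

Emit:
carry_out([
  [0, 0, 3, 0, -1],
  [0, 0, 2.5, 0, -1],
  [0, 0, 0, 0, -1],
  [0, 0, 0, 0, -1],
])

```text
t: 12.95
eef_pos: [0.5617, 0.1347, 0.1166]
tool_rot: [0.0, 0.972, 0.233, -0.0]
contact_force: [0.3, 0.4, -0.3]
gripper_width: 0.321
grasp_force: 29.8
```

```bash
python3 go.py .5632 .1374 .0836 27;  python3 - <<'E'
from h import *
a=imaging.read_camera('top')[:,:,::-1]; b=imaging.read_camera('side')[:,:,::-1]
f=lambda i,u,v:cv2.resize(i[v-35:v+35,u-45:u+45],None,fx=4.4,fy=4.4,interpolation=2)
cv2.imwrite('pics/p1.png',np.hstack([f(a,235,252),f(b,245,225)]))
E
```

```text
t 12.95 tcp [0.5617 0.1347 0.1166] psi 26.94 w 0.321 F [ 0.3  0.4 -0.3] M [ 0.   -0.03  0.04] gf 29.8 q1,q7 [-0.1  -1.61]
turn -0.06 shift cm [ 0.26 -0.17  3.3 ]
```

View pics/p1.png

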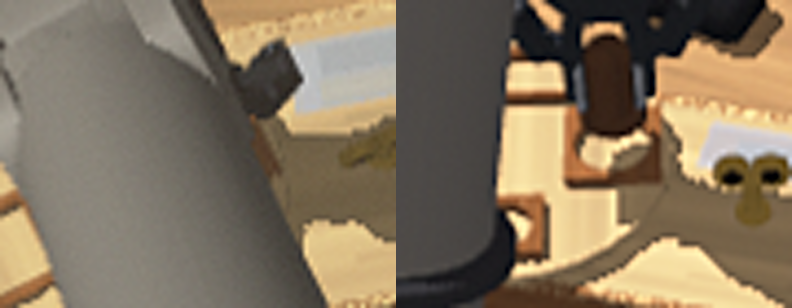

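The side view shows the tree hanging over its round nest, with the hole at about (245,224) full-frame. I'm descending slowly and watching the force.

Emit:
carry_out([
  [0.3, -0.2, 1, 0, -1],
  [0, 0, 1, 0, -1],
  [0, 0, 0, 0, -1],
  [0, 0, 0.5, 0, -1],
  [0, 0, 0.3, 0, -1],
  [0, 0, 0.2, 0, -1],
  [0, 0, 0, 0, -1],
  [0, 0, 0, 0, -1],
])

```text
t: 13.85
eef_pos: [0.5636, 0.1382, 0.0864]
tool_rot: [0.0, 0.972, 0.233, 0.0]
contact_force: [0.2, -0.7, -0.5]
gripper_width: 0.319
grasp_force: 29.8
```

```bash
python3 go.py .5632 .1374 .0836 27
```

```text
t 13.85 tcp [0.5636 0.1382 0.0864] psi 26.97 w 0.319 F [ 0.2 -0.7 -0.5] M [ 0.04 -0.01  0.02] gf 29.8 q1,q7 [-0.12 -1.63]
turn -0.03 shift cm [-0.07  0.05  0.28]
```

The base is 5 mm below the plate top with no contact force, so it is in the nest. Lowering the rest and releasing.

Emit:
carry_out([
  [0, 0, 0.2, 0, -1],
  [0, 0, 0.1, 0, -1],
  [0, 0, 0, 0, -1],
  [0, 0, 0, 0, -0.2],
  [0, 0, 0, 0, 0.1],
  [0, 0, 0, 0, 0.1],
  [0, 0, -1, 0, 0.1],
  [0, 0, -3, 0, 0.1],
  [0, 0, -4, 0, 0.1],
  [0, 0, -3, 0, 0.1],
])

```text
t: 14.85
eef_pos: [0.564, 0.1385, 0.1961]
tool_rot: [-0.0, 0.972, 0.233, 0.001]
contact_force: [1.0, 0.2, 0.4]
gripper_width: 0.549
grasp_force: 0.0
```

```bash
python3 figs.py house tram lighthouse; python3 go.py .5637 -.2890 .19 -1.0
```

```text
house [ 0.5638 -0.2892] -0.5310839925295154 iou 0.904
tram [ 0.4556 -0.1755] 88.6153490374808 iou 0.841
lighthouse [ 0.437 -0.282] 4.473852305831591 iou 0.903
t 14.9 tcp [0.5666 0.1395 0.2011] psi 26.97 w 0.549 F [ 1.6 -0.5  3.8] M [ 0.06 -0.13 -0.01] gf 0.0 q1,q7 [-0.08 -1.58]
turn 27.97 shift cm [ 0.46 42.85  1.11]
```

Emit:
carry_out([
  [0, 0, 0, 7, 0.2],
  [0, 0, 0, 7, 0.2],
  [0, 0, 0, 7, 0.2],
  [0, 0, 0, 6.8, 0.2],
  [0, 3.9, 0, 0, 0.2],
  [0, 3.9, 0, 0, 0.2],
  [0, 3.9, 0, 0, 0.2],
  [0, 3.9, 0, 0, 0.2],
  [0, 3.9, 0, 0, 0.2],
  [0, 3.9, 0, 0, 0.2],
  [0, 3.9, 0, 0, 0.2],
  [0, 3.9, 0, 0, 0.2],
])

```text
t: 16.1
eef_pos: [0.5589, -0.1753, 0.1939]
tool_rot: [-0.0, 1.0, -0.007, 0.0]
contact_force: [0.1, -0.2, -0.1]
gripper_width: 0.604
grasp_force: 0.0
```

Emit:
carry_out([
  [0, 3.9, 1, 0, 0.2],
  [0, 3.9, 2, 0, 0.2],
  [0, 3.9, 2, 0, 0.2],
  [0, 0, 0, 0, 0.2],
  [0, 0, 0, 0, 0.2],
])

```text
t: 16.6
eef_pos: [0.5566, -0.2917, 0.1429]
tool_rot: [-0.0, 1.0, -0.008, -0.0]
contact_force: [0.3, 0.3, 0.7]
gripper_width: 0.602
grasp_force: 0.0
```

```bash
python3 go.py .5638 -.2895 .012 -.8
```

```text
t 16.6 tcp [ 0.5566 -0.2917  0.1429] psi -0.96 w 0.602 F [0.3 0.3 0.7] M [ 0.05 -0.01  0.02] gf 0.0 q1,q7 [ 0.44 -1.25]
turn -0.16 shift cm [ 0.71 -0.23 13.09]
```

Emit:
carry_out([
  [0.7, -0.2, 3, 0, 0.2],
  [0, 0, 3.5, 0, 0.2],
  [0, 0, 3.5, 0, 0.2],
  [0, 0, 2, 0, 0.2],
  [0, 0, 0.9, 0, 0.2],
  [0, 0, 0.2, 0, 0.2],
  [0, 0, 0, 0, 0.2],
])

```text
t: 17.3
eef_pos: [0.5655, -0.2885, 0.0135]
tool_rot: [0.0, 1.0, -0.007, 0.001]
contact_force: [0.0, -0.4, -0.1]
gripper_width: 0.601
grasp_force: 0.0
```

Emit:
carry_out([
  [0, 0, 0, 0, -0.2],
  [0, 0, 0, 0, -0.5],
  [0, 0, 0, 0, -1],
  [0, 0, 0, 0, -1],
  [0, 0, 0, 0, -1],
  [0, 0, 0, 0, -1],
  [0, 0, 0, 0, -1],
])

```text
t: 18.0
eef_pos: [0.5655, -0.2893, 0.0139]
tool_rot: [0.0, 1.0, -0.007, 0.001]
contact_force: [-0.6, 0.8, 7.3]
gripper_width: 0.322
grasp_force: 31.2
```

```bash
python3 go.py .5058 .2519 .17 26.8
```

```text
t 18.0 tcp [ 0.5655 -0.2893  0.0139] psi -0.84 w 0.322 F [-0.6  0.8  7.3] M [0.17 0.09 0.06] gf 31.2 q1,q7 [ 0.43 -1.27]
turn -27.64 shift cm [ 19.07 -51.   -15.61]
```

Emit:
carry_out([
  [0, 0, -2, 0, -1],
  [0, 0, -4, -6.9, -1],
  [0, 0, -4, -6.9, -1],
  [0, 0, -4, -6.9, -1],
  [0, 0, -2, -6.9, -1],
  [1.5, -3.9, 0, 0, -1],
  [1.5, -3.9, 0, 0, -1],
  [1.5, -3.9, 0, 0, -1],
  [1.5, -3.9, 0, 0, -1],
  [1.5, -3.9, 0, 0, -1],
  [1.5, -3.9, 0, 0, -1],
  [1.5, -3.9, 0, 0, -1],
])

```text
t: 19.2
eef_pos: [0.5346, 0.0036, 0.1727]
tool_rot: [0.0, 0.973, 0.231, 0.0]
contact_force: [0.4, 0.0, -0.5]
gripper_width: 0.325
grasp_force: 30.4
```

Emit:
carry_out([
  [1.5, -3.9, 0, 0, -1],
  [1.5, -3.9, 0, 0, -1],
  [1.5, -3.9, 0, 0, -1],
  [1.5, -3.9, 0, 0, -1],
  [1.5, -3.9, 0, 0, -1],
  [1.3, -4, 0, 0, -1],
  [0, 0, 3, 0, -1],
  [0, 0, 1.5, 0, -1],
  [0, 0, 0, 0, -1],
  [0, 0, 0, 0, -1],
])

```text
t: 20.2
eef_pos: [0.5082, 0.25, 0.1273]
tool_rot: [0.0, 0.973, 0.23, -0.0]
contact_force: [-0.4, 0.8, -1.0]
gripper_width: 0.328
grasp_force: 30.4
```

```bash
python3 go.py .5073 .2527 .0849 26.8; python3 figs.py tram lighthouse
```

```text
t 20.2 tcp [0.5082 0.25   0.1273] psi 26.64 w 0.328 F [-0.4  0.8 -1. ] M [ 0.05 -0.01 -0.  ] gf 30.4 q1,q7 [-0.26 -1.87]
turn -0.16 shift cm [ 0.04 -0.28  4.24]
tram [ 0.4553 -0.1763] 88.0480938244237 iou 0.893
lighthouse [ 0.437  -0.2822] 4.300951066756105 iou 0.925
```

Emit:
carry_out([
  [0, -0.3, 1.5, -0.2, -1],
  [0, 0, 1.5, 0, -1],
  [0, 0, 0, 0, -1],
  [0, 0, 0.4, 0, -1],
  [0, 0, 0.3, 0, -1],
  [0, 0, 0.3, 0, -1],
  [0, 0, 0, 0, -1],
  [0, 0, 0, 0, -1],
])

```text
t: 21.05
eef_pos: [0.5066, 0.2543, 0.0874]
tool_rot: [-0.0, 0.972, 0.233, 0.0]
contact_force: [-0.1, 0.4, -0.8]
gripper_width: 0.323
grasp_force: 30.4
```

```bash
python3 go.py .5073 .2527 .0849 26.8
```

```text
t 21.05 tcp [0.5066 0.2543 0.0874] psi 26.97 w 0.323 F [-0.1  0.4 -0.8] M [0.05 0.01 0.02] gf 30.4 q1,q7 [-0.29 -1.9 ]
turn 0.17 shift cm [-0.01  0.18  0.25]
```

The house's base is also below the plate top with no force. Seating and releasing.

Emit:
carry_out([
  [0, 0, 0.2, 0, -1],
  [0, 0, 0.1, 0, -1],
  [0, 0, 0, 0, -1],
  [0, 0, 0, 0, -0.2],
  [0, 0, 0, 0, 0.1],
  [0, 0, 0, 0, 0.1],
  [0, 0, -1, 0, 0.1],
  [0, 0, -3, 0, 0.1],
  [0, 0, -4, 0, 0.1],
  [0, 0, -3, 0, 0.1],
])

```text
t: 22.05
eef_pos: [0.5068, 0.2548, 0.1971]
tool_rot: [-0.0, 0.972, 0.233, 0.001]
contact_force: [1.1, 0.3, -0.1]
gripper_width: 0.552
grasp_force: 0.0
```

```bash
python3 figs.py tram lighthouse; python3 go.py .4555 -.1760 .19 88.5; python3 go.py .4555 -.1760 .19 26.97
```

```text
tram [ 0.455  -0.1762] 87.96538947167872 iou 0.908
lighthouse [ 0.437 -0.282] 2.9534989543761627 iou 0.939
t 22.1 tcp [0.5091 0.2563 0.202 ] psi 26.98 w 0.55 F [1.9 0.5 3.4] M [ 0.08 -0.05  0.04] gf 0.0 q1,q7 [-0.25 -1.83]
turn -61.52 shift cm [-43.36  -4.23   1.2 ]
t 22.1 tcp [0.5091 0.2563 0.202 ] psi 26.98 w 0.55 F [1.9 0.5 3.4] M [ 0.08 -0.05  0.04] gf 0.0 q1,q7 [-0.25 -1.83]
turn 0.01 shift cm [-24.38  36.1    1.2 ]
```

Emit:
carry_out([
  [0, 0, 0, -7.7, 0.1],
  [0, 0, 0, -7.7, 0.1],
  [0, 0, 0, -7.7, 0.1],
  [0, 0, 0, -7.7, 0.1],
  [0, 0, 0, -7.7, 0.1],
  [0, 0, 0, -7.7, 0.1],
  [0, 0, 0, -7.7, 0.1],
  [0, 0, 0, -7.6, 0.1],
  [-3.9, -0.4, 0, 0, 0.1],
  [-3.9, -0.4, 0, 0, 0.1],
  [-3.9, -0.4, 0, 0, 0.1],
  [-3.9, -0.4, 0, 0, 0.1],
])

```text
t: 23.3
eef_pos: [0.4861, 0.0973, 0.1948]
tool_rot: [0.0, 0.716, 0.698, 0.0]
contact_force: [1.1, -0.2, 0.2]
gripper_width: 0.548
grasp_force: 0.0
```

Emit:
carry_out([
  [-3.9, -0.4, 0, 0, 0.1],
  [-3.9, -0.4, 0, 0, 0.1],
  [-3.9, -0.4, 0, 0, 0.1],
  [-3.9, -0.4, 0, 0, 0.1],
  [-3.9, -0.4, 1, 0, 0.1],
  [-3.9, -0.4, 2, 0, 0.1],
  [-3.9, -0.3, 2, 0, 0.1],
  [0, 0, 0, 0, 0.1],
  [0, 0, 0, 0, 0.1],
])

```text
t: 24.2
eef_pos: [0.4517, -0.174, 0.1442]
tool_rot: [-0.0, 0.717, 0.697, -0.0]
contact_force: [-0.1, 1.3, -0.0]
gripper_width: 0.549
grasp_force: 0.0
```

```bash
python3 go.py .4553 -.1762 .012 88.5
```

```text
t 24.2 tcp [ 0.4517 -0.174   0.1442] psi 88.34 w 0.549 F [-0.1  1.3 -0. ] M [ 0.09 -0.04  0.03] gf 0.0 q1,q7 [0.63 0.03]
turn -0.16 shift cm [-0.21  0.37 13.22]
```

Emit:
carry_out([
  [-0.2, 0.4, 3, -0.2, 0.1],
  [0, 0, 3.5, 0, 0.1],
  [0, 0, 3.5, 0, 0.1],
  [0, 0, 2, 0, 0.1],
  [0, 0, 0.9, 0, 0.1],
  [0, 0, 0.3, 0, 0.1],
  [0, 0, 0, 0, 0.1],
])

```text
t: 24.9
eef_pos: [0.457, -0.175, 0.0131]
tool_rot: [0.001, 0.715, 0.699, 0.0]
contact_force: [-0.3, -0.3, -0.1]
gripper_width: 0.548
grasp_force: 0.0
```

Emit:
carry_out([
  [0, 0, 0, 0, -0.3],
  [0, 0, 0, 0, -0.6],
  [0, 0, 0, 0, -1],
  [0, 0, 0, 0, -1],
  [0, 0, 0, 0, -1],
  [0, 0, 0, 0, -1],
  [0, 0, 0, 0, -1],
  [0, 0, 0, 0, -1],
])

```text
t: 25.7
eef_pos: [0.4568, -0.1758, 0.0134]
tool_rot: [0.001, 0.715, 0.699, 0.0]
contact_force: [-1.3, 0.7, 8.3]
gripper_width: 0.233
grasp_force: 30.5
```

```bash
python3 go.py .5918 .2236 .17 116.8
```

```text
t 25.7 tcp [ 0.4568 -0.1758  0.0134] psi 88.65 w 0.233 F [-1.3  0.7  8.3] M [ 0.1   0.31 -0.01] gf 30.5 q1,q7 [ 0.53 -0.11]
turn -28.15 shift cm [ 29.56  30.05 -15.66]
```

Emit:
carry_out([
  [0, 0, -2, 0, -1],
  [0, 0, -4, -7, -1],
  [0, 0, -4, -7, -1],
  [0, 0, -4, -7, -1],
  [0, 0, -2, -7.1, -1],
  [2.7, 2.7, 0, 0, -1],
  [2.7, 2.7, 0, 0, -1],
  [2.7, 2.7, 0, 0, -1],
  [2.7, 2.7, 0, 0, -1],
  [2.7, 2.7, 0, 0, -1],
  [2.7, 2.7, 0, 0, -1],
  [2.7, 2.7, 0, 0, -1],
])

```text
t: 26.9
eef_pos: [0.5398, 0.0795, 0.1726]
tool_rot: [0.0, 0.524, 0.851, -0.0]
contact_force: [0.5, -0.4, -0.4]
gripper_width: 0.229
grasp_force: 29.6
```

Emit:
carry_out([
  [2.7, 2.7, 0, 0, -1],
  [2.7, 2.7, 0, 0, -1],
  [2.7, 2.7, 0, 0, -1],
  [2.6, 3.1, 0, 0, -1],
  [0, 0, 3, 0, -1],
  [0, 0, 1.5, 0, -1],
  [0, 0, 0, 0, -1],
  [0, 0, 0, 0, -1],
])

```text
t: 27.7
eef_pos: [0.5914, 0.2228, 0.1274]
tool_rot: [0.0, 0.525, 0.851, -0.001]
contact_force: [-0.2, 0.3, 0.4]
gripper_width: 0.227
grasp_force: 29.7
```

```bash
python3 go.py .5923 .2238 .0844 116.8; python3 figs.py lighthouse
```

```text
t 27.7 tcp [0.5914 0.2228 0.1274] psi 116.67 w 0.227 F [-0.2  0.3  0.4] M [0.02 0.01 0.02] gf 29.7 q1,q7 [-0.01 -0.33]
turn -0.13 shift cm [0.05 0.12 4.3 ]
lighthouse [ 0.4375 -0.2822] 3.657948155136228 iou 0.887
```

Emit:
carry_out([
  [0, 0.1, 1.5, -0.1, -1],
  [0, 0, 1.5, 0, -1],
  [0, 0, 0, 0, -1],
  [0, 0, 0.4, 0, -1],
  [0, 0, 0.3, 0, -1],
  [0, 0, 0.3, 0, -1],
  [0, 0, 0, 0, -1],
  [0, 0, 0, 0, -1],
])

```text
t: 28.55
eef_pos: [0.5924, 0.2248, 0.0874]
tool_rot: [0.0, 0.523, 0.852, 0.0]
contact_force: [-0.7, 0.4, -0.2]
gripper_width: 0.228
grasp_force: 29.7
```

```bash
python3 go.py .5923 .2238 .0844 116.8
```

```text
t 28.55 tcp [0.5924 0.2248 0.0874] psi 116.87 w 0.228 F [-0.7  0.4 -0.2] M [ 0.04  0.02 -0.02] gf 29.7 q1,q7 [-0.03 -0.36]
turn 0.07 shift cm [-0.09 -0.06  0.3 ]
```

The tram is in too. Seating and releasing it.

Emit:
carry_out([
  [0, 0, 0.2, 0, -1],
  [0, 0, 0.1, 0, -1],
  [0, 0, 0, 0, -1],
  [0, 0, 0, 0, -0.4],
  [0, 0, 0, 0, -0.1],
  [0, 0, 0, 0, 0],
  [0, 0, 0, 0, 0],
  [0, 0, -1, 0, 0],
  [0, 0, -3, 0, 0],
  [0, 0, -4, 0, 0],
  [0, 0, -3, 0, 0],
])

```text
t: 29.65
eef_pos: [0.5927, 0.2254, 0.1973]
tool_rot: [0.0, 0.523, 0.852, 0.001]
contact_force: [-0.2, -0.0, 0.1]
gripper_width: 0.498
grasp_force: 0.0
```

```bash
python3 figs.py lighthouse; python3 go.py .4371 -.2821 .19 116.8
```

```text
lighthouse [ 0.437  -0.2822] 9.546397757594137 iou 0.907
t 29.7 tcp [0.5949 0.2269 0.2025] psi 116.88 w 0.497 F [1.  2.2 3.6] M [ 0.08 -0.08 -0.02] gf 0.0 q1,q7 [ 0.02 -0.28]
turn 0.08 shift cm [-38.31 -37.03   1.25]
```

Emit:
carry_out([
  [-2.8, -2.7, 0, 0, 0],
  [-2.8, -2.7, 0, 0, 0],
  [-2.8, -2.7, 0, 0, 0],
  [-2.8, -2.7, 0, 0, 0],
  [-2.8, -2.7, 0, 0, 0],
  [-2.8, -2.7, 0, 0, 0],
  [-2.8, -2.7, 0, 0, 0],
  [-2.8, -2.7, 0, 0, 0],
  [-2.8, -2.7, 0, 0, 0],
  [-2.8, -2.7, 0, 0, 0],
  [-2.8, -2.7, 0, 0, 0],
  [-2.8, -2.7, 0, 0, 0],
])

```text
t: 30.9
eef_pos: [0.4547, -0.2228, 0.195]
tool_rot: [0.001, 0.523, 0.852, -0.0]
contact_force: [1.2, 0.1, 0.2]
gripper_width: 0.5
grasp_force: 0.0
```

Emit:
carry_out([
  [-2.5, -2.5, 2, 0, 0],
  [-2.2, -2, 3, 0, 0],
  [0, 0, 0, 0, 0],
  [0, 0, 0, 0, 0],
])

```text
t: 31.3
eef_pos: [0.4359, -0.2837, 0.1442]
tool_rot: [-0.0, 0.524, 0.852, 0.0]
contact_force: [-0.2, 0.5, 0.3]
gripper_width: 0.499
grasp_force: 0.0
```

```bash
python3 go.py .4371 -.2821 .012 116.8
```

```text
t 31.3 tcp [ 0.4359 -0.2837  0.1442] psi 116.79 w 0.499 F [-0.2  0.5  0.3] M [-0.04 -0.07 -0.03] gf 0.0 q1,q7 [0.9  0.69]
turn -0.01 shift cm [ 0.09  0.18 13.22]
```

Emit:
carry_out([
  [0.1, 0.2, 3, 0, 0],
  [0, 0, 3.5, 0, 0],
  [0, 0, 3.5, 0, 0],
  [0, 0, 2, 0, 0],
  [0, 0, 0.9, 0, 0],
  [0, 0, 0.3, 0, 0],
  [0, 0, 0, 0, 0],
])

```text
t: 32.0
eef_pos: [0.4387, -0.2816, 0.0133]
tool_rot: [0.001, 0.523, 0.852, 0.0]
contact_force: [-0.3, -0.2, -0.6]
gripper_width: 0.496
grasp_force: 0.0
```

Emit:
carry_out([
  [0, 0, 0, 0, -0.3],
  [0, 0, 0, 0, -0.6],
  [0, 0, 0, 0, -1],
  [0, 0, 0, 0, -1],
  [0, 0, 0, 0, -1],
  [0, 0, 0, 0, -1],
  [0, 0, 0, 0, -1],
  [0, 0, 0, 0, -1],
])

```text
t: 32.8
eef_pos: [0.4384, -0.2823, 0.0136]
tool_rot: [0.001, 0.524, 0.852, -0.0]
contact_force: [-0.2, 0.4, 6.6]
gripper_width: 0.227
grasp_force: 29.1
```

```bash
python3 go.py .4776 .1659 .17 116.8
```

```text
t 32.8 tcp [ 0.4384 -0.2823  0.0136] psi 116.86 w 0.227 F [-0.2  0.4  6.6] M [ 0.16  0.24 -0.02] gf 29.1 q1,q7 [0.8  0.54]
turn 0.06 shift cm [ 38.24  23.71 -15.64]
```

Emit:
carry_out([
  [0, 0, -2, 0, -1],
  [0, 0, -4, 0, -1],
  [0, 0, -4, 0, -1],
  [0, 0, -4, 0, -1],
  [0, 0, -2, 0, -1],
  [3.8, 2.4, 0, 0, -1],
  [3.8, 2.4, 0, 0, -1],
  [3.8, 2.4, 0, 0, -1],
  [3.8, 2.4, 0, 0, -1],
  [3.8, 2.4, 0, 0, -1],
  [3.8, 2.4, 0, 0, -1],
  [3.8, 2.4, 0, 0, -1],
])

```text
t: 34.0
eef_pos: [0.4672, 0.0329, 0.1729]
tool_rot: [0.001, 0.524, 0.852, 0.0]
contact_force: [1.2, -0.1, 0.0]
gripper_width: 0.226
grasp_force: 29.4
```

Emit:
carry_out([
  [3.8, 2.4, 0, 0, -1],
  [3.8, 2.4, 0, 0, -1],
  [4, 2.2, 0, 0, -1],
  [0, 0, 3, 0, -1],
  [0, 0, 1.5, 0, -1],
  [0, 0, 0, 0, -1],
  [0, 0, 0, 0, -1],
])

```text
t: 34.7
eef_pos: [0.4773, 0.1651, 0.1274]
tool_rot: [-0.0, 0.524, 0.852, -0.001]
contact_force: [-0.0, 0.2, -0.6]
gripper_width: 0.223
grasp_force: 29.4
```

```bash
python3 go.py .4784 .1654 .0846 116.8
```

```text
t 34.7 tcp [0.4773 0.1651 0.1274] psi 116.76 w 0.223 F [-0.   0.2 -0.6] M [0.05 0.03 0.02] gf 29.4 q1,q7 [ 0.13 -0.33]
turn -0.04 shift cm [-0.02  0.11  4.28]
```

Emit:
carry_out([
  [0, 0.1, 1.5, 0, -1],
  [0, 0, 1.5, 0, -1],
  [0, 0, 0, 0, -1],
  [0, 0, 0.4, 0, -1],
  [0, 0, 0.3, 0, -1],
  [0, 0, 0.3, 0, -1],
  [0, 0, 0, 0, -1],
  [0, 0, 0, 0, -1],
])

```text
t: 35.5
eef_pos: [0.4782, 0.167, 0.0874]
tool_rot: [0.0, 0.523, 0.852, 0.0]
contact_force: [0.1, 0.2, -0.6]
gripper_width: 0.224
grasp_force: 29.4
```

```bash
python3 go.py .4784 .1654 .0846 116.8
```

```text
t 35.5 tcp [0.4782 0.167  0.0874] psi 116.88 w 0.224 F [ 0.1  0.2 -0.6] M [0.07 0.01 0.01] gf 29.4 q1,q7 [ 0.09 -0.39]
turn 0.08 shift cm [-0.15 -0.06  0.28]
```

Emit:
carry_out([
  [0, 0, 0.2, 0, -1],
  [0, 0, 0.1, 0, -1],
  [0, 0, 0, 0, -1],
  [0, 0, 0, 0, -0.4],
  [0, 0, 0, 0, -0.1],
  [0, 0, 0, 0, 0],
  [0, 0, 0, 0, 0],
  [0, 0, -1, 0, 0],
  [0, 0, -3, 0, 0],
  [0, 0, -4, 0, 0],
  [0, 0, -3, 0, 0],
])

```text
t: 36.6
eef_pos: [0.4783, 0.1675, 0.1969]
tool_rot: [0.0, 0.523, 0.852, 0.001]
contact_force: [0.1, 0.0, 1.1]
gripper_width: 0.504
grasp_force: 0.0
```

Emit:
carry_out([
  [-4, -2.4, 0, 7.9, -1],
  [-4, -1.6, 0, 8, -1],
  [-4, -1.6, 0, 0, -1],
  [-4, -1.6, 0, 0, -1],
  [-4, -1.6, 0, 0, -1],
  [-4, -1.6, 0, 0, -1],
  [-4, -1.6, 0, 0, -1],
  [-4, -1.6, 0, 0, -1],
  [0, 0, 0, 0, -1],
  [0, 0, 0, 0, -1],
])

```text
t: 37.6
eef_pos: [0.424, -0.1771, 0.1948]
tool_rot: [0.0, 0.637, 0.771, 0.0]
contact_force: [0.2, 0.6, 1.0]
gripper_width: -0.001
grasp_force: 0.0
```

```bash
python3 go.py .48 -.16 .2 100.9; python3 - <<'E'
from h import *
a=imaging.read_camera('top')[:,:,::-1]; b=imaging.read_camera('side')[:,:,::-1]
np.save('pics/a.npy',a);np.save('pics/b.npy',b)
f=lambda i,u0,v0,u1,v1:cv2.resize(i[v0:v1,u0:u1],(800,300),interpolation=2)
cv2.imwrite('pics/p2.png',np.vstack([f(a,100,225,300,300),f(b,180,180,340,240)]))
E
```

```text
t 37.6 tcp [ 0.424  -0.1771  0.1948] psi 100.83 w -0.001 F [0.2 0.6 1. ] M [ 0.08 -0.05 -0.01] gf 0.0 q1,q7 [0.75 0.31]
turn -0.07 shift cm [ 0.62  5.82 -0.52]
```

View pics/p2.png

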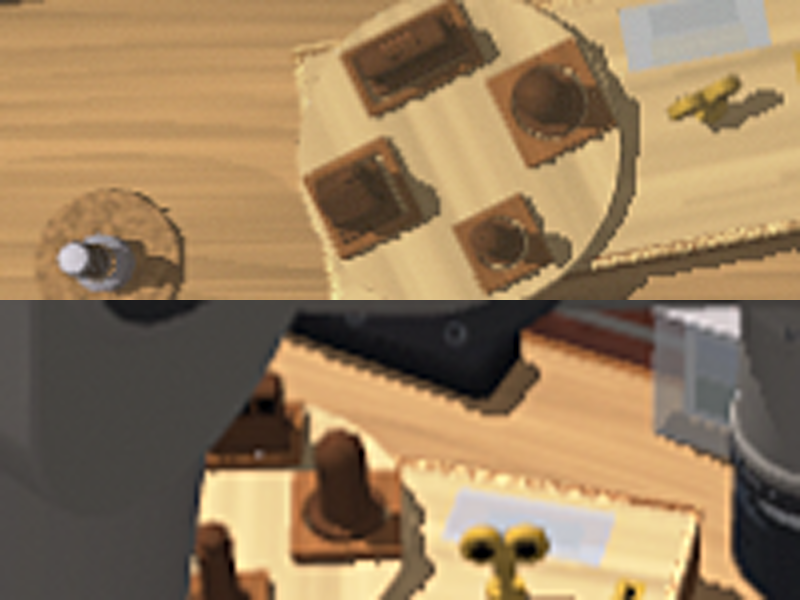

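All four figures sit flush in their nests, and the stopper stands on the coaster. Next is the slide.

```bash
python3 - <<'E'
from h import *
D=np.array([.548,.1215]);a=np.radians(10.87);R=np.array([[np.cos(a),-np.sin(a)],[np.sin(a),np.cos(a)]])
for c,u,v in(('side',304.5,237.8),('side',304.5,240),('top',304,252)): print(R.T@(at(c,u,v,.074)[:2]-D))
im=np.load('pics/b.npy'); cv2.imwrite('pics/p3.png',cv2.resize(im[190:265,260:360],None,fx=8,fy=8,interpolation=2))
E
python3 go.py .5311 -.0294 .063 100.9
```

```text
[-0.00268548 -0.14771908]
[-0.01028765 -0.14942138]
[-0.01742038 -0.14426243]
t 37.7 tcp [ 0.4246 -0.1752  0.1947] psi 101.07 w 0.001 F [-0.1  0.4  0.1] M [-0.    0.01 -0.  ] gf 0.0 q1,q7 [0.75 0.31]
turn 0.17 shift cm [12.31 13.22 13.17]
```

View pics/p3.png

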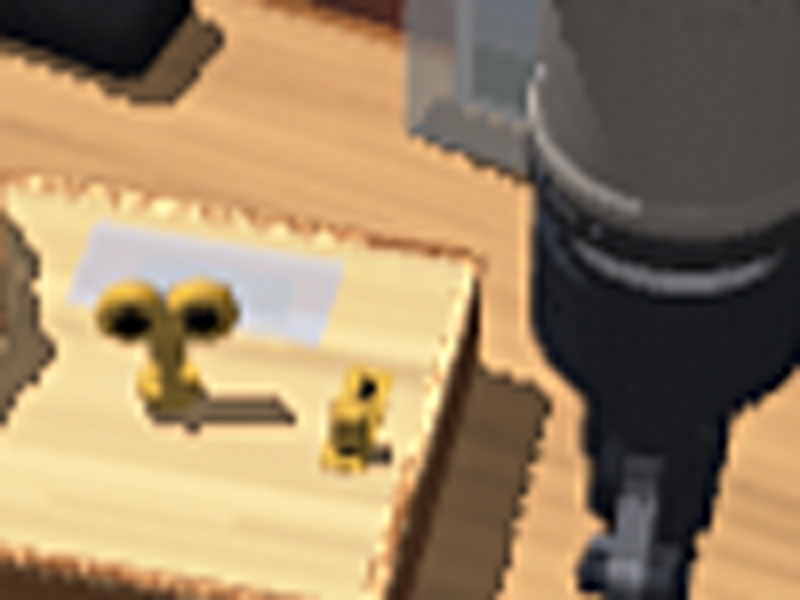

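The tab stands at the near end of its slot (px ~(303.5,240), deck x ≈ -12 mm), i.e. at run. I'm coming down on its near side with shut fingers.

Emit:
carry_out([
  [3.1, 3.3, 0, 0.2, -1],
  [3.1, 3.3, 0, 0, -1],
  [3.1, 3.3, 0, 0, -1],
  [3, 3.3, 0, 0, -1],
  [0, 0, 3, 0, -1],
  [0, 0, 3, 0, -1],
  [0, 0, 3, 0, -1],
  [0, 0, 2.5, 0, -1],
  [0, 0, 1.2, 0, -1],
  [0, 0, 0.4, 0, -1],
  [0, 0, 0, 0, -1],
  [0, 0, 0, 0, -1],
])

```text
t: 38.9
eef_pos: [0.5316, -0.0305, 0.0645]
tool_rot: [0.001, 0.637, 0.77, 0.001]
contact_force: [0.1, 0.2, -0.6]
gripper_width: -0.001
grasp_force: 0.0
```

```bash
cat > dk.py <<'E'
from go import *
D=np.array([.548,.1215]);a=np.radians(10.87);R=np.array([[np.cos(a),-np.sin(a)],[np.sin(a),np.cos(a)]])
p,ps=state(); print('deck xy',np.round(R.T@(p[:2]-D),4),'psi rel',round(ps-10.87,1))
E
python3 dk.py
```

```text
t 38.9 tcp [ 0.5316 -0.0305  0.0645] psi 100.79 w -0.001 F [ 0.1  0.2 -0.6] M [0.04 0.04 0.03] gf 0.0 q1,q7 [ 0.36 -0.22]
deck xy [-0.0448 -0.1462] psi rel 89.9
```

Emit:
carry_out([
  [0, 0.4, 0, 0, -1],
  [0, 0.4, 0, 0, -1],
  [0, 0.4, 0, 0, -1],
  [0, 0.3, 0, 0, -1],
  [0, 0.3, 0, 0, -1],
  [0, 0.3, 0, 0, -1],
  [0, 0.3, 0, 0, -1],
  [0, 0, 0, 0, -1],
  [0, 0, 0, 0, -1],
])

```text
t: 39.8
eef_pos: [0.5545, -0.0264, 0.0633]
tool_rot: [0.0, 0.638, 0.77, 0.0]
contact_force: [-1.3, 0.6, 0.3]
gripper_width: -0.002
grasp_force: 0.1
```

```bash
python3 dk.py
```

```text
t 39.8 tcp [ 0.5545 -0.0264  0.0633] psi 100.77 w -0.002 F [-1.3  0.6  0.3] M [-0.04  0.    0.04] gf 0.1 q1,q7 [ 0.34 -0.23]
deck xy [-0.0215 -0.1464] psi rel 89.9
```

Force is about -1.3 N in x, so it's probably already pushing. Continuing in small steps.

Emit:
carry_out([
  [0, 0.3, 0, 0, -1],
  [0, 0.3, 0, 0, -1],
  [0, 0.2, 0, 0, -1],
  [0, 0.2, 0, 0, -1],
  [0, 0, 0, 0, -1],
])

```text
t: 40.3
eef_pos: [0.5644, -0.0245, 0.0633]
tool_rot: [0.0, 0.638, 0.77, 0.0]
contact_force: [-0.9, 0.0, 1.1]
gripper_width: -0.003
grasp_force: 0.5
```

Emit:
carry_out([
  [0, 0.2, 0, 0, -1],
  [0, 0.1, 0, 0, -1],
  [0, 0.1, 0, 0, -1],
  [0, 0, 0, 0, -1],
])

```text
t: 40.7
eef_pos: [0.5681, -0.0238, 0.0633]
tool_rot: [0.0, 0.638, 0.77, 0.0]
contact_force: [-1.9, -0.6, 0.5]
gripper_width: -0.0
grasp_force: 0.8
```

```bash
python3 dk.py
```

```text
t 40.7 tcp [ 0.5681 -0.0238  0.0633] psi 100.77 w -0.0 F [-1.9 -0.6  0.5] M [-0.1   0.28  0.01] gf 0.8 q1,q7 [ 0.33 -0.23]
deck xy [-0.0077 -0.1465] psi rel 89.9
```

Emit:
carry_out([
  [0, 0.1, 0, 0, -1],
  [0, 0.1, 0, 0, -1],
  [0, 0.1, 0, 0, -1],
  [0, 0.1, 0, 0, -1],
  [0, 0, 0, 0, -1],
])

```text
t: 41.2
eef_pos: [0.5699, -0.0235, 0.063]
tool_rot: [-0.001, 0.638, 0.77, -0.002]
contact_force: [-8.1, -1.6, 5.5]
gripper_width: 0.0
grasp_force: 5.2
```

Emit:
carry_out([
  [0, 0.1, 0, 0, -1],
  [0, 0.1, 0, 0, -1],
  [0, 0.1, 0, 0, -1],
  [0, 0, 0, 0, -1],
])

```text
t: 41.6
eef_pos: [0.5702, -0.0235, 0.0629]
tool_rot: [-0.003, 0.638, 0.77, -0.004]
contact_force: [-15.8, -2.1, 14.4]
gripper_width: 0.001
grasp_force: 10.2
```

```bash
python3 dk.py
```

```text
t 41.6 tcp [ 0.5702 -0.0235  0.0629] psi 100.76 w 0.001 F [-15.8  -2.1  14.4] M [-0.49  3.31  0.06] gf 10.2 q1,q7 [ 0.33 -0.23]
deck xy [-0.0055 -0.1466] psi rel 89.9
```

The slide is at its hard end: travel stopped and force climbed. Backing off now, then moving over the key.

Emit:
carry_out([
  [0, -0.8, 0, 0, -1],
  [0, -1.2, 0, 0, -1],
  [0, 0, -3, 0, -1],
  [0, 0, -4, 0, -0.3],
  [0, 0, -3, -7.2, -0.3],
  [0, 0, 0, -7.3, -0.3],
  [3, 2, 0, 0, -0.3],
  [3, 2, 0, 0, -0.3],
  [0, 0, 0, 0, -0.3],
  [0, 0, 0, 0, -0.3],
])

```text
t: 42.6
eef_pos: [0.5659, 0.0461, 0.1635]
tool_rot: [0.0, 0.534, 0.845, 0.0]
contact_force: [0.5, -0.8, -0.2]
gripper_width: 0.351
grasp_force: 0.0
```

```bash
python3 go.py .5635 .0432 .075 115.3; python3 - <<'E'
from h import *
b=imaging.read_camera('side')[:,:,::-1]; cv2.imwrite('pics/p4.png',cv2.resize(b[170:260,240:360],None,fx=6,fy=6,interpolation=2))
E
```

```text
t 42.6 tcp [0.5659 0.0461 0.1635] psi 115.4 w 0.351 F [ 0.5 -0.8 -0.2] M [-0.03  0.04 -0.01] gf 0.0 q1,q7 [ 0.32 -0.04]
turn 0.1 shift cm [-0.16 -0.34  8.85]
```

View pics/p4.png

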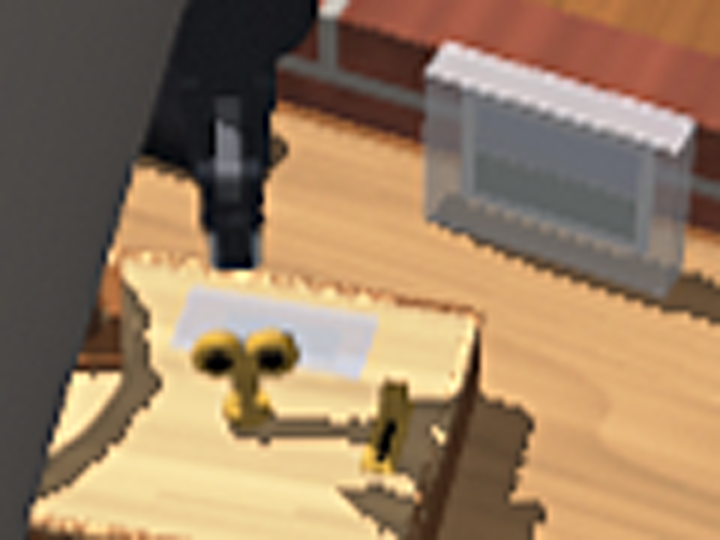

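The tab is now at the far end of its slot and the key is unmoved. I'm descending on the key.

```bash
python3 - <<'E'
from h import *
f=lambda x,y:(240+x/6-.5,170+y/6-.5)
a=at('side',*f(215,353),.093);b=at('side',*f(271,350),.093);print(a,b,(a+b)/2,np.degrees(np.arctan2(*(b-a)[1::-1])))
E
```

```text
[0.55757814 0.05348986 0.093     ] [0.5691176  0.03157949 0.093     ] [0.56334787 0.04253468 0.093     ] -62.225714370709014
```

Emit:
carry_out([
  [-0.1, -0.3, 2, 0, -0.3],
  [0, 0, 2.5, 0, -0.3],
  [0, 0, 2, 0, -0.3],
  [0, 0, 1.2, 0, -0.3],
  [0, 0, 0.7, 0, -0.3],
  [0, 0, 0.3, 0, -0.3],
  [0, 0, 0, 0, -0.3],
])

```text
t: 43.35
eef_pos: [0.5638, 0.0427, 0.0765]
tool_rot: [0.0, 0.535, 0.845, 0.0]
contact_force: [-0.1, 0.1, 0.8]
gripper_width: 0.348
grasp_force: 0.0
```

Emit:
carry_out([
  [0, 0, 0, 0, -0.6],
  [0, 0, 0, 0, -1],
  [0, 0, 0, 0, -1],
  [0, 0, 0, 0, -1],
  [0, 0, 0, 0, -1],
  [0, 0, 0, 0, -1],
], force=40)

```text
t: 43.95
eef_pos: [0.5635, 0.0427, 0.0772]
tool_rot: [0.0, 0.535, 0.845, -0.0]
contact_force: [-3.3, -1.2, 5.8]
gripper_width: 0.099
grasp_force: 41.1
```

```bash
python3 dk.py
```

```text
t 43.95 tcp [0.5635 0.0427 0.0772] psi 115.26 w 0.099 F [-3.3 -1.2  5.8] M [-0.26  0.68  0.01] gf 41.1 q1,q7 [ 0.27 -0.12]
deck xy [ 0.0004 -0.0803] psi rel 104.4
```

Emit:
carry_out([
  [0, 0, 0, 4, -1],
  [0, 0, 0, 6, -1],
  [0, 0, 0, 7, -1],
  [0, 0, 0, 7, -1],
  [0, 0, 0, 6, -1],
  [0, 0, 0, 0, -1],
])

```text
t: 44.55
eef_pos: [0.5633, 0.0426, 0.0772]
tool_rot: [0.0, 0.736, 0.677, -0.0]
contact_force: [-4.4, -1.8, 7.4]
gripper_width: 0.099
grasp_force: 41.2
```

```bash
python3 dk.py
```

```text
t 44.55 tcp [0.5633 0.0426 0.0772] psi 85.17 w 0.099 F [-4.4 -1.8  7.4] M [-0.33  0.76 -0.01] gf 41.2 q1,q7 [ 0.18 -0.57]
deck xy [ 0.0002 -0.0803] psi rel 74.3
```

Emit:
carry_out([
  [0, 0, 0, 8, -1],
  [0, 0, 0, 8, -1],
  [0, 0, 0, 8, -1],
  [0, 0, 0, 8, -1],
  [0, 0, 0, 8, -1],
  [0, 0, 0, 8, -1],
  [0, 0, 0, 8, -1],
  [0, 0, 0, 8, -1],
  [0, 0, 0, 8, -1],
  [0, 0, 0, 8, -1],
  [0, 0, 0, 0, -1],
])

```text
t: 45.65
eef_pos: [0.563, 0.0428, 0.0772]
tool_rot: [0.0, 0.999, 0.045, -0.0]
contact_force: [-3.7, -1.1, 7.4]
gripper_width: 0.096
grasp_force: 41.4
```

Emit:
carry_out([
  [0, 0, 0, 8, -1],
  [0, 0, 0, 8, -1],
  [0, 0, 0, 8, -1],
  [0, 0, 0, 8, -1],
  [0, 0, 0, 8, -1],
])

```text
t: 46.15
eef_pos: [0.5631, 0.043, 0.0772]
tool_rot: [0.0, 0.954, -0.3, -0.0]
contact_force: [-4.8, -0.5, 6.9]
gripper_width: 0.097
grasp_force: 41.5
```

```bash
python3 dk.py
```

```text
t 46.15 tcp [0.5631 0.043  0.0772] psi -34.93 w 0.097 F [-4.8 -0.5  6.9] M [-0.18  1.02  0.11] gf 41.5 q1,q7 [-0.22 -2.34]
deck xy [ 0.     -0.0799] psi rel -45.8
```

Emit:
carry_out([
  [0, 0, 0, 0, -0.5],
  [0, 0, 0, 0, -0.3],
  [0, 0, 0, 0, -0.3],
  [0, 0, -2, 0, -0.3],
  [0, 0, -2.5, 0, -0.3],
  [0, 0, 0, -8, -0.3],
  [0, 0, 0, -8, -0.3],
  [0, 0, 0, -8, -0.3],
  [0, 0, 0, -8, -0.3],
  [0, 0, 0, -8, -0.3],
  [0, 0, 0, -8, -0.3],
  [0, 0, 0, -8, -0.3],
])

```text
t: 47.35
eef_pos: [0.5636, 0.0428, 0.1213]
tool_rot: [-0.0, 0.982, 0.188, 0.0]
contact_force: [0.3, 0.2, -0.3]
gripper_width: 0.348
grasp_force: 0.0
```

Emit:
carry_out([
  [0, 0, 0, -8, -0.3],
  [0, 0, 0, -8, -0.3],
  [0, 0, 0, -8, -0.3],
  [0, 0, 0, -8, -0.3],
  [0, 0, 0, -8, -0.3],
  [0, 0, 0, -8, -0.3],
  [0, 0, 0, -8, -0.3],
  [0, 0, 0, -8, -0.3],
  [0, 0, 0, -8, -0.3],
  [0, 0, 0, -8, -0.3],
  [0, 0, 0, -8, -0.3],
  [0, 0, 0, -8, -0.3],
])

```text
t: 48.55
eef_pos: [0.5637, 0.0427, 0.1213]
tool_rot: [0.0, 0.517, 0.856, 0.0]
contact_force: [0.8, 0.9, -0.3]
gripper_width: 0.35
grasp_force: 0.0
```

Emit:
carry_out([
  [0, 0, 0, -8, -0.3],
  [0, 0, 0, -8, -0.3],
  [0, 0, 0, -8, -0.3],
  [0, 0, 0, -4, -0.3],
  [0, 0, 0, 0, -0.3],
  [0, 0, 0, 0, -0.3],
])

```text
t: 49.15
eef_pos: [0.5636, 0.0427, 0.1213]
tool_rot: [0.0, 0.299, 0.954, 0.0]
contact_force: [-0.2, 0.3, 0.2]
gripper_width: 0.349
grasp_force: 0.0
```

```bash
python3 go.py .5631 .0428 .0772 145.1
```

```text
t 49.15 tcp [0.5636 0.0427 0.1213] psi 145.18 w 0.349 F [-0.2  0.3  0.2] M [ 0.    0.01 -0.  ] gf 0.0 q1,q7 [0.33 0.42]
turn 0.08 shift cm [ 0.05 -0.02  4.41]
```

Emit:
carry_out([
  [0, 0, 2, 0, -0.3],
  [0, 0, 1.7, 0, -0.3],
  [0, 0, 0.8, 0, -0.3],
  [0, 0, 0, 0, -0.3],
  [0, 0, 0, 0, -0.7],
  [0, 0, 0, 0, -1],
  [0, 0, 0, 0, -1],
  [0, 0, 0, 0, -1],
  [0, 0, 0, 0, -1],
  [0, 0, 0, 0, -1],
  [0, 0, 0, 0, -1],
])

```text
t: 50.25
eef_pos: [0.5636, 0.0428, 0.0768]
tool_rot: [0.0, 0.299, 0.954, -0.0]
contact_force: [-2.5, -1.3, 6.1]
gripper_width: 0.096
grasp_force: 41.9
```

Emit:
carry_out([
  [0, 0, 0, 8, -1],
  [0, 0, 0, 8, -1],
  [0, 0, 0, 8, -1],
  [0, 0, 0, 8, -1],
  [0, 0, 0, 8, -1],
  [0, 0, 0, 8, -1],
  [0, 0, 0, 4, -1],
  [0, 0, 0, 4, -1],
  [0, 0, 0, 2, -1],
])

```text
t: 51.15
eef_pos: [0.5634, 0.0426, 0.0768]
tool_rot: [0.0, 0.725, 0.689, -0.0]
contact_force: [-3.6, -1.4, 6.4]
gripper_width: 0.098
grasp_force: 42.0
```

```bash
python3 dk.py
```

```text
t 51.15 tcp [0.5634 0.0426 0.0768] psi 87.14 w 0.098 F [-3.6 -1.4  6.4] M [-0.43  0.69  0.11] gf 42.0 q1,q7 [ 0.12 -0.49]
deck xy [ 0.0002 -0.0804] psi rel 76.3
```

Past 52° without a hard stop, the key had started at 1.32 rad, so about 175° remain.

Emit:
carry_out([
  [0, 0, 0, 8, -1],
  [0, 0, 0, 8, -1],
  [0, 0, 0, 8, -1],
  [0, 0, 0, 8, -1],
  [0, 0, 0, 8, -1],
  [0, 0, 0, 8, -1],
  [0, 0, 0, 8, -1],
  [0, 0, 0, 8, -1],
  [0, 0, 0, 8, -1],
  [0, 0, 0, 8, -1],
  [0, 0, 0, 8, -1],
  [0, 0, 0, 8, -1],
])

```text
t: 52.35
eef_pos: [0.563, 0.0429, 0.0768]
tool_rot: [0.0, 0.997, -0.079, -0.0]
contact_force: [-5.1, -0.8, 7.6]
gripper_width: 0.1
grasp_force: 42.2
```

Emit:
carry_out([
  [0, 0, 0, 8, -1],
  [0, 0, 0, 8, -1],
  [0, 0, 0, 8, -1],
  [0, 0, 0, 8, -1],
  [0, 0, 0, 0, -1],
])

```text
t: 52.85
eef_pos: [0.563, 0.0431, 0.0768]
tool_rot: [0.0, 0.937, -0.35, -0.0]
contact_force: [-3.5, -1.6, 8.6]
gripper_width: 0.095
grasp_force: 42.3
```

```bash
python3 dk.py
```

```text
t 52.85 tcp [0.563  0.0431 0.0768] psi -40.93 w 0.095 F [-3.5 -1.6  8.6] M [-0.26  1.03 -0.03] gf 42.3 q1,q7 [-0.32 -2.36]
deck xy [-0.     -0.0798] psi rel -51.8
```

Emit:
carry_out([
  [0, 0, 0, 0, -0.5],
  [0, 0, 0, 0, -0.3],
  [0, 0, 0, 0, -0.3],
  [0, 0, -2, 0, -0.3],
  [0, 0, -2.5, 0, -0.3],
  [0, 0, 0, -8, -0.3],
  [0, 0, 0, -8, -0.3],
  [0, 0, 0, -8, -0.3],
  [0, 0, 0, -8, -0.3],
  [0, 0, 0, -8, -0.3],
  [0, 0, 0, -8, -0.3],
  [0, 0, 0, -8, -0.3],
])

```text
t: 54.05
eef_pos: [0.5637, 0.0429, 0.1212]
tool_rot: [-0.0, 0.991, 0.136, 0.0]
contact_force: [-0.4, -0.8, -1.1]
gripper_width: 0.352
grasp_force: 0.0
```

Emit:
carry_out([
  [0, 0, 0, -8, -0.3],
  [0, 0, 0, -8, -0.3],
  [0, 0, 0, -8, -0.3],
  [0, 0, 0, -8, -0.3],
  [0, 0, 0, -8, -0.3],
  [0, 0, 0, -8, -0.3],
  [0, 0, 0, -8, -0.3],
  [0, 0, 0, -8, -0.3],
  [0, 0, 0, -8, -0.3],
  [0, 0, 0, -8, -0.3],
  [0, 0, 0, -8, -0.3],
  [0, 0, 0, -8, -0.3],
])

```text
t: 55.25
eef_pos: [0.5637, 0.0428, 0.1212]
tool_rot: [0.0, 0.562, 0.827, 0.0]
contact_force: [-0.3, -1.1, 0.4]
gripper_width: 0.35
grasp_force: 0.0
```

Emit:
carry_out([
  [0, 0, 0, -8, -0.3],
  [0, 0, 0, -8, -0.3],
  [0, 0, 0, -8, -0.3],
  [0, 0, 0, -4, -0.3],
  [0, 0, 0, 0, -0.3],
  [0, 0, 0, 0, -0.3],
])

```text
t: 55.85
eef_pos: [0.5636, 0.0428, 0.1212]
tool_rot: [-0.0, 0.349, 0.937, 0.0]
contact_force: [0.3, -0.4, 0.3]
gripper_width: 0.348
grasp_force: 0.0
```

```bash
python3 go.py .5633 .0428 .0768 139.1
```

```text
t 55.85 tcp [0.5636 0.0428 0.1212] psi 139.13 w 0.348 F [ 0.3 -0.4  0.3] M [0.01 0.01 0.01] gf 0.0 q1,q7 [0.24 0.38]
turn 0.03 shift cm [ 0.02 -0.02  4.44]
```

Re-grip and turn 40°, then creep to the hard stop.

Emit:
carry_out([
  [0, 0, 2, 0, -0.3],
  [0, 0, 1.7, 0, -0.3],
  [0, 0, 0.8, 0, -0.3],
  [0, 0, 0, 0, -0.3],
  [0, 0, 0, 0, -0.7],
  [0, 0, 0, 0, -1],
  [0, 0, 0, 0, -1],
  [0, 0, 0, 0, -1],
  [0, 0, 0, 0, -1],
  [0, 0, 0, 0, -1],
  [0, 0, 0, 0, -1],
])

```text
t: 56.95
eef_pos: [0.5637, 0.0427, 0.0771]
tool_rot: [0.0, 0.348, 0.937, -0.0]
contact_force: [-3.4, -2.2, 6.5]
gripper_width: 0.098
grasp_force: 41.4
```

Emit:
carry_out([
  [0, 0, 0, 7, -1],
  [0, 0, 0, 8, -1],
  [0, 0, 0, 8, -1],
  [0, 0, 0, 8, -1],
  [0, 0, 0, 8, -1],
  [0, 0, 0, 3, -1],
  [0, 0, 0, 2, -1],
])

```text
t: 57.65
eef_pos: [0.5634, 0.0425, 0.0771]
tool_rot: [0.0, 0.675, 0.738, -0.0]
contact_force: [-4.0, -2.1, 7.6]
gripper_width: 0.097
grasp_force: 41.5
```

```bash
python3 dk.py
```

```text
t 57.65 tcp [0.5634 0.0425 0.0771] psi 95.16 w 0.097 F [-4.  -2.1  7.6] M [-0.48  0.71  0.15] gf 41.5 q1,q7 [ 0.07 -0.31]
deck xy [ 0.0002 -0.0805] psi rel 84.3
```

Emit:
carry_out([
  [0, 0, 0, 1, -1],
  [0, 0, 0, 1, -1],
  [0, 0, 0, 1, -1],
])

```text
t: 57.95
eef_pos: [0.5634, 0.0425, 0.0771]
tool_rot: [0.0, 0.693, 0.721, -0.0]
contact_force: [-3.3, -2.2, 7.6]
gripper_width: 0.096
grasp_force: 41.5
```

```bash
python3 dk.py
```

```text
t 57.95 tcp [0.5634 0.0425 0.0771] psi 92.23 w 0.096 F [-3.3 -2.2  7.6] M [-0.45  0.74  0.09] gf 41.5 q1,q7 [ 0.06 -0.35]
deck xy [ 0.0003 -0.0805] psi rel 81.4
```

Emit:
carry_out([
  [0, 0, 0, 1, -1],
  [0, 0, 0, 1, -1],
])

```text
t: 58.15
eef_pos: [0.5634, 0.0425, 0.0771]
tool_rot: [0.001, 0.705, 0.709, -0.0]
contact_force: [-3.9, -2.2, 8.1]
gripper_width: 0.094
grasp_force: 49.5
```

```bash
python3 dk.py
```

```text
t 58.15 tcp [0.5634 0.0425 0.0771] psi 90.34 w 0.094 F [-3.9 -2.2  8.1] M [-0.57  0.78  0.88] gf 49.5 q1,q7 [ 0.06 -0.38]
deck xy [ 0.0002 -0.0805] psi rel 79.5
```

Emit:
carry_out([
  [0, 0, 0, 1, -1],
  [0, 0, 0, 1, -1],
])

```text
t: 58.35
eef_pos: [0.5634, 0.0425, 0.0771]
tool_rot: [0.001, 0.717, 0.697, -0.0]
contact_force: [-3.7, -2.1, 8.1]
gripper_width: 0.1
grasp_force: 67.5
```

```bash
python3 dk.py
```

```text
t 58.35 tcp [0.5634 0.0425 0.0771] psi 88.44 w 0.1 F [-3.7 -2.1  8.1] M [-0.65  0.81  1.43] gf 67.5 q1,q7 [ 0.05 -0.41]
deck xy [ 0.0002 -0.0805] psi rel 77.6
```

The hard stop is reached: at psi ≈ 91–92 (predicted 92.5), torque jumped from 0.1 to 1.4 Nm. I'll relieve the twist, let go and retreat clear.

Emit:
carry_out([
  [0, 0, 0, -1.5, -1],
  [0, 0, 0, -1, -1],
  [0, 0, 0, 0, -0.6],
  [0, 0, 0, 0, -0.3],
  [0, 0, 0, 0, -0.3],
  [0, 0, -2, 0, -0.3],
  [0, 0, -4, 0, -0.3],
  [0, 0, -4, 0, -0.3],
  [-4, -1, -2, 0, -0.3],
  [-4, -2, 0, 0, -0.3],
  [-4, -2, 0, 0, -0.3],
  [-4, -2, 0, 0, -0.3],
])

```text
t: 59.55
eef_pos: [0.4951, -0.1194, 0.1966]
tool_rot: [0.0, 0.702, 0.712, 0.0]
contact_force: [0.2, -0.7, -1.0]
gripper_width: 0.354
grasp_force: 0.0
```

Emit:
carry_out([
  [-4, -2, 0, 0, -0.3],
  [-4, -1, 0, 0, -0.3],
  [-4, -0.5, 0, 0, -0.3],
  [-4, 0, 0, 0, -0.3],
  [0, 0, 0, 0, -0.3],
  [0, 0, 0, 0, -0.3],
])

```text
t: 60.15
eef_pos: [0.4627, -0.2791, 0.1961]
tool_rot: [-0.0, 0.703, 0.711, 0.0]
contact_force: [-0.4, 0.4, -0.6]
gripper_width: 0.348
grasp_force: 0.0
```

```bash
python3 dk.py; python3 - <<'E'
from h import *
a=imaging.read_camera('top')[:,:,::-1]; np.save('pics/f.npy',a)
cv2.imwrite('pics/p5.png',cv2.resize(a[160:320,90:330],(800,533),interpolation=2))
E
```

```text
t 60.15 tcp [ 0.4627 -0.2791  0.1961] psi 90.63 w 0.348 F [-0.4  0.4 -0.6] M [ 0.02 -0.02  0.04] gf 0.0 q1,q7 [0.6  0.37]
deck xy [-0.1594 -0.3773] psi rel 79.8
```

View pics/p5.png

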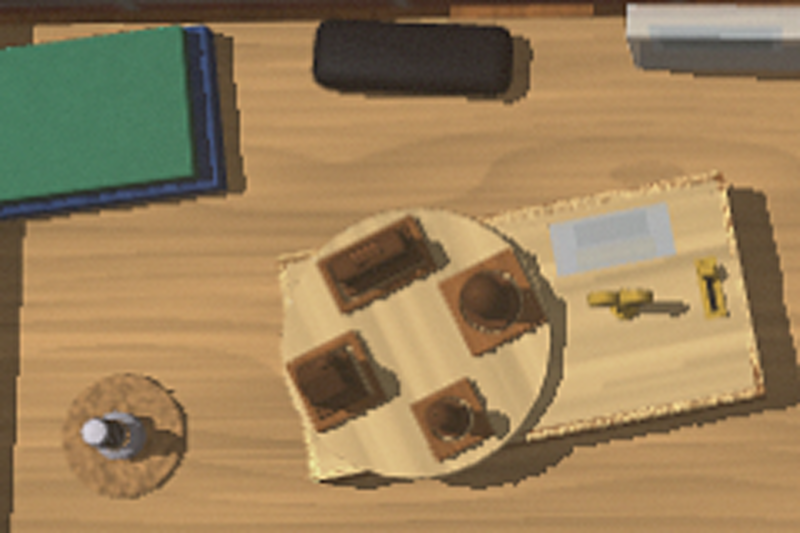

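The final view shows the stopper on its coaster (~(113,433) in the crop) and all four figures in their nests. The slide tab is at its far (stop) end, and the key wings lie at about 90°, as the fully wound angle requires. Handing in.

```bash
python3 -c "
from station import bot
print(bot.hand_in())"
```

```text
the job is handed in; nothing more can be done
None
```

The job is handed in, with no verdict returned: the stopper is on the empty coaster, all four figures are down in their nests, the slide is at stop, and the key is wound to its hard stop.

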